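# Pack and lock the belt sander's spare-parts drawer

### The arm

A 6-joint arm with a two-finger parallel gripper is mounted at the origin on the work surface. World frame = base frame: x ahead of the robot, y to its left, z up, the work surface at z = 0. Lengths are in m, angles in rad, forces in N, time in s.
With the tool pointing down it reaches from about 0.25 to 0.725 m from the base axis. Payload 9.7 kg.
Tool frame: the origin (TCP) lies midway between the tips of the shut fingers; the grasp point (between the pads) lies 19 mm behind it; z points along the fingers, y is the direction in which the jaws open and shut (so a half turn about z gives the same grasp; the last joint's range is limited). The gripper opens to 85 mm and grips with 20 to 120 N. Pads are 22 mm wide; open, the fingers measure 114 mm over their backs; the gripper's body (76 mm by 85 mm) begins 54 mm behind the grasp point. The pads swing forward as they close: fully open they stand 13 mm farther back than shut.
Start: joints at [-1.272, 0.087, 0.176, 1.66, 0, 1.571], TCP at [0.162, -0.526, 0.231] pointing down, gripper open.
Joint ranges: [-3.13, 3.13], [-0.85, 1.81], [-1.15, 1.24], [-2.2, 2.28], [-1.44, 1.52], [-3.14, 3.14]. Speed limits (rad/s): [2.22, 2.22, 2.57, 3.14, 3.14, 3.14].

### API

Orientations are given as a rotation vector (axis times angle).
In Python, from station import bot gives the robot as it stands.
- The arm moves only by the tool play_rows, never from a script. Its argument "moves" is a list of rows, each an object of numbers: "tx", "ty", "tz": the shift along the tool's x, y, z in units of 40 mm (1.0 is 40 mm); "yaw": the turn about the tool's z in rad. A call has 1 to 20 rows; each row is the pose to reach, as a shift and turn from the pose measured when the call began, along the tool's axes at that moment; what a row does not reach only later rows make up. A row lasts 1/12 s, in which the tool goes at most 41.7 mm and 7.16 degrees, less where a joint would pass 70% of its speed; a pose out of reach is approached as far as the arm can. A call with a gripper value outside its range is refused whole. "gripper" is the finger opening in mm, from 0 to 85.4, set as the call begins (left out, the last holds). The fingers move at their own pace and stop on an object; "grip_force" is the grip in N (left out, the last holds). Time passes only in rows, so rows that repeat a pose let the fingers close. It gives the time, the measured TCP pose, the force and the opening at its end, in the units of the state.
- bot.observe(): the state, without advancing time (a new reading comes with each control period).
- bot.camera(name): name is "scene" or "top"; returns the picture (384x512x3 uint8, blue, green, red); there is no depth.
- bot.calibration(name): a dict with "fx", "fy", "cx", "cy" (pixels), "rvec" (rotation vector, rad) and "tvec" (3), from world to camera coordinates, as OpenCV has them. Camera axes: x right, y down, z forward; pixel columns grow to the right and rows downward; lengths in m; the calibration is good to about 2 mm. A picture is of the moment at which its call begins. calibration takes no time and is no camera call.
- bot.close_job(): hands the job in, once; it reports no verdict.
The state is a dict: "clock": time; "joints": joint angles; "joint_vel": joint speeds; "effort": joint torques, N m; "tool_pos": TCP position; "ee_rot": TCP orientation; "contact_force": force on the tool from outside, world axes, zero at the start; "wrist_torque": the same for the moment, N m; "opening": finger opening in m.
Only numpy, scipy, OpenCV 4.12 (cv2) and the standard library are available. Lean on these libraries where they do the work, as an engineer would, in place of code of your own. Each camera call takes 0.05 s, during which the arm holds its last target.

### The job

Pack the belt sander's spare parts for transport: put every hexagonal coupling that lies on the bench into the left-hand bay of the cabinet's open drawer and every grooved pulley into the right-hand bay (left and right as the robot sees them), then push the drawer fully shut. Only when it is shut, screw both knurled brass locking nuts on the cabinet's top down, clockwise, until each stops tight; leave the grease tin, the V-block and the wooden block that stand among the parts where they are.

Things in the scene. Friction and masses are not known exactly. Their poses are not given: they have to be found in the camera images.
- coupling1_c (a point): Black-oxide steel hexagonal coupling: a six-sided prism 36 mm across the flats (41.6 mm across the corners), 34 mm high, about 0.2 kg, bore in its end faces, standing on end on the bench at the start. The point is its centre, 17 mm above its underside; z is its long axis; one pair of opposite flats faces its +x and -x, the others lie at 60 degree steps from it. May be absent.
- coupling2_c (a point): Black-oxide steel hexagonal coupling: a six-sided prism 36 mm across the flats (41.6 mm across the corners), 34 mm high, about 0.2 kg, bore in its end faces, standing on end on the bench at the start. The point is its centre, 17 mm above its underside; z is its long axis; one pair of opposite flats faces its +x and -x, the others lie at 60 degree steps from it. May be absent.
- coupling3_c (a point): Black-oxide steel hexagonal coupling: a six-sided prism 36 mm across the flats (41.6 mm across the corners), 34 mm high, about 0.2 kg, bore in its end faces, standing on end on the bench at the start. The point is its centre, 17 mm above its underside; z is its long axis; one pair of opposite flats faces its +x and -x, the others lie at 60 degree steps from it. May be absent.
- pulley1_c (a point): Aluminium V-belt pulley: a round wheel 54 mm in diameter, 24 mm thick, with a groove round its rim (two 7 mm flanges with a 38 mm core between them), about 0.13 kg, lying flat at the start. The point is its centre, 12 mm above its underside; z is the wheel's axis. May be absent.
- pulley2_c (a point): Aluminium V-belt pulley: a round wheel 54 mm in diameter, 24 mm thick, with a groove round its rim (two 7 mm flanges with a 38 mm core between them), about 0.13 kg, lying flat at the start. The point is its centre, 12 mm above its underside; z is the wheel's axis. May be absent.
- drawer (a joint): How far the drawer is pulled out of the cabinet towards the robot (0 shut to 0.16 m fully out), about 0.145 at the start. It slides with about 2.5 N of friction and stays where it is left. The cabinet is a blue steel box fixed to the bench, 200 mm deep, 300 mm wide, 88 mm high, turned by up to 0.12 rad; shut, the drawer's front panel lies against the cabinet's front.
- drawer_front (a point): Centre of the outer face of the drawer's front panel (300 mm wide, from 8 to 76 mm above the bench, 10 mm thick), 42 mm above the bench; moves with the drawer. x points into the cabinet (the way to push it shut), y to the robot's left.
- bay_left (a point): Point on the floor of the drawer's left bay (the robot's left, +y: for couplings), 12 mm above the bench; moves with the drawer. x: from the drawer's front to its back, y: robot's left, z up. The bay spans +-65 mm in y, and x from -70 (front panel, 64 mm high) to +115 mm; walls and divider are 41 mm high. With the drawer D mm open, what lies beyond x = D - 70 mm is under the cabinet's top.
- bay_right (a point): Point on the floor of the drawer's right bay (the robot's right, -y: for pulleys), 12 mm above the bench; moves with the drawer. x: from the drawer's front to its back, y: robot's left, z up. The bay spans +-65 mm in y, and x from -70 (front panel, 64 mm high) to +115 mm; walls and divider are 41 mm high. With the drawer D mm open, what lies beyond x = D - 70 mm is under the cabinet's top.
- nut_left (a joint): Turning angle of the left brass locking nut (0 to 6.2 rad). It grows as the nut is turned clockwise seen from above, and the nut goes down 1.3 mm per rad; at 6.2 rad it stops hard, tight on its washer. About 0.06 N m of friction holds it where it is left. It is already started on its thread, partly screwed down.
- nut_right (a joint): Turning angle of the right brass locking nut (0 to 6.2 rad). It grows as the nut is turned clockwise seen from above, and the nut goes down 1.3 mm per rad; at 6.2 rad it stops hard, tight on its washer. About 0.06 N m of friction holds it where it is left. It is already started on its thread, partly screwed down.
- nut_left_grip (a point): Centre of the knurled head of the left locking nut, on its vertical stud, in the cabinet's top near the front. The head is round, 40 mm in diameter and 22 mm high, with a 12 mm high collar of 28 mm diameter below it; tight down, this point is 27 mm above the cabinet's top (115 mm above the bench); the bare stud end rises above the nut to at most 146 mm above the bench.
- nut_right_grip (a point): Centre of the knurled head of the right locking nut, on its vertical stud, in the cabinet's top near the front. The head is round, 40 mm in diameter and 22 mm high, with a 12 mm high collar of 28 mm diameter below it; tight down, this point is 27 mm above the cabinet's top (115 mm above the bench); the bare stud end rises above the nut to at most 146 mm above the bench.
- tin: Grease tin, 52 mm in diameter and 40 mm high, green with a steel lid, on the bench among the parts: not to be moved. Origin at its underside.
- vblock: Bright steel V-block, 46 x 40 x 34 mm, on the bench among the parts: not to be moved. Origin at its underside.
- wedge: Wooden block, 50 x 34 x 30 mm, on the bench among the parts: not to be moved. Origin at its underside.
Mind the look-alikes: they are no part of the job. Leave any turquoise look-alike of the part that bears coupling2_c alone.

How it is judged:
By the outcome, as a careful person would: the job done as asked, in the order asked, and still so for the second after the job is handed in, with the robot touching nothing.
Of coupling1, coupling2, coupling3, pulley1, pulley2 only 3 to 5 are there at a start; the rules pass over those that are not, and their reading is None.
At some moment in a run one of coupling1, coupling2, coupling3, pulley1, pulley2 may be knocked a few centimetres aside while the robot is not near it.
Once in a run the grip may slacken for a moment while it holds something.
It also fails if it takes over 210 s, if anything falls off the work surface, if the arm or the gripper's body presses on something with over 40 N, if the wrist force passes 120 N, or if a joint passes its speed limit or range.

## Working session

There is one attempt and no reset: what is moved stays moved. The work goes in short steps, Python scripts to look and compute and a tool call to move; the robot and the scene stay as the last step left them, time stands still between calls to the robot, and variables do not carry over. Pictures are saved under pics/ and viewed, and the job is handed in when it is done.

Besides the shell and the picture viewer there is one more tool, called after ">>>" as name([rows], argument=value, ...), one row to a line, values as JSON. play_rows: Moves the arm, as the interface text tells. Its arguments: {"type":"object","properties":{"moves":{"type":"array"},"gripper":{"type":"number"},"grip_force":{"type":"number"}},"required":["moves"]}

```bash
ls; mkdir -p pics
python3 - <<'E'
from station import bot
import cv2
for n in("scene","top"):
    im=bot.camera(n); cv2.imwrite(f"pics/{n}0.png",im); print(n,bot.calibration(n))
print(bot.observe())
E
```

```text
pics
scene {'fx': 493.78653880485257, 'fy': 493.78653880485257, 'cx': 251.9710145618508, 'cy': 189.9460769096463, 'rvec': array([ 1.08035382,  2.65427394, -0.72366534]), 'tvec': array([ 0.39543657, -0.2726943 ,  1.78697108])}
top {'fx': 371.71179007337156, 'fy': 371.71179007337156, 'cx': 255.54664848196, 'cy': 194.98160231628583, 'rvec': array([ 2.07304619, -2.13608728,  0.1763726 ]), 'tvec': array([0.03243467, 0.55216877, 0.89317019])}
{'clock': 0.1, 'joints': array([-1.27197936e+00,  8.73757831e-02,  1.75240377e-01,  1.65978477e+00,
       -8.61079827e-07,  1.57078656e+00]), 'joint_vel': array([ 1.31356553e-03, -8.58368706e-04, -5.76913116e-05, -3.25170075e-04,
        5.06042179e-04, -4.39931388e-04]), 'effort': array([-1.86926850e-04, -5.21559405e+01,  4.65654552e+01,  1.59873313e-02,
        7.33023796e-06, -1.25188623e-05]), 'tool_pos': array([ 0.16185771, -0.5254438 ,  0.23068392]), 'ee_rot': array([-3.10549199e+00, -4.67485978e-01,  2.64012774e-04]), 'contact_force': array([-1.1596187 ,  0.1871875 , -0.73388642]), 'wrist_torque': array([0.01776245, 0.02939957, 0.02386605]), 'opening': 0.08548033723286938}
```

View pics/scene0.png

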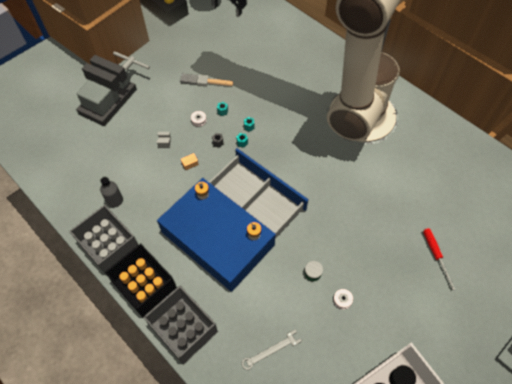

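View pics/top0.png

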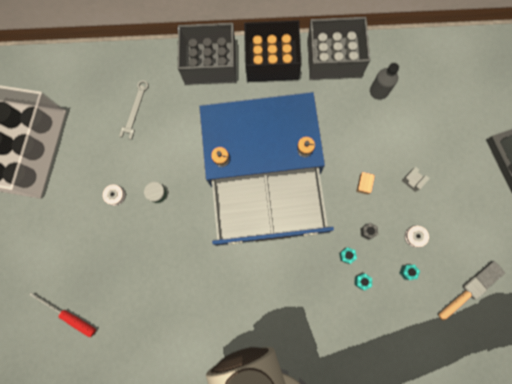

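```bash
cat > h.py <<'E'
import numpy as np,cv2
from station import bot
from scipy.spatial.transform import Rotation as R
def cal(n):
    c=bot.calibration(n);K=np.array([[c['fx'],0,c['cx']],[0,c['fy'],c['cy']],[0,0,1]]);return K,R.from_rotvec(c['rvec']).as_matrix(),np.array(c['tvec'])
def px2w(n,u,v,z):
    K,Rm,t=cal(n);d=Rm.T@np.linalg.inv(K)@np.array([u,v,1.]);o=-Rm.T@t;s=(z-o[2])/d[2];return o+s*d
def w2px(n,p):
    K,Rm,t=cal(n);q=K@(Rm@np.array(p,float)+t);return q[:2]/q[2]
def crop(n,x0,y0,x1,y1,k,f,im=None):
    im=bot.camera(n) if im is None else im
    cv2.imwrite('pics/'+f,cv2.resize(im[y0:y1,x0:x1],None,fx=k,fy=k,interpolation=cv2.INTER_CUBIC));return im
E
python3 - <<'E'
from h import *
im=cv2.imread('pics/top0.png')
crop('top',330,160,450,300,4,'a1.png',im)
crop('top',90,140,240,260,4,'a2.png',im)
im2=crop('scene',0,0,1,1,1,'x.png',cv2.imread('pics/scene0.png'))
crop('scene',140,90,270,180,6,'a3.png',im2)
crop('top',190,85,340,255,3.5,'a4.png',im)
E
```

```text
(no output)
```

View pics/a1.png

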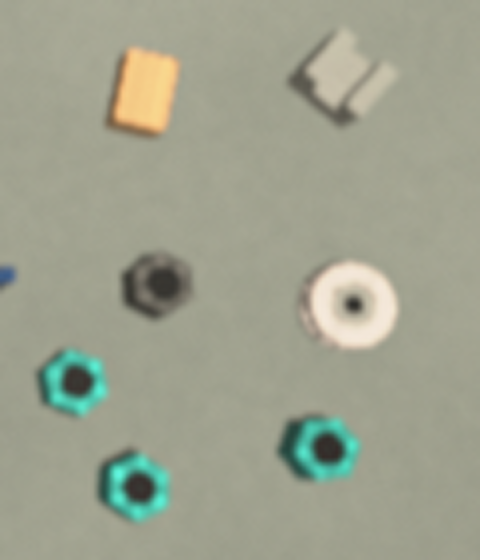

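View pics/a2.png

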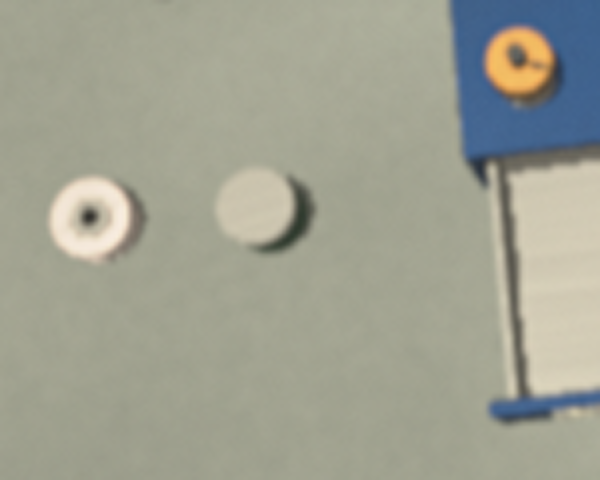

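View pics/a3.png

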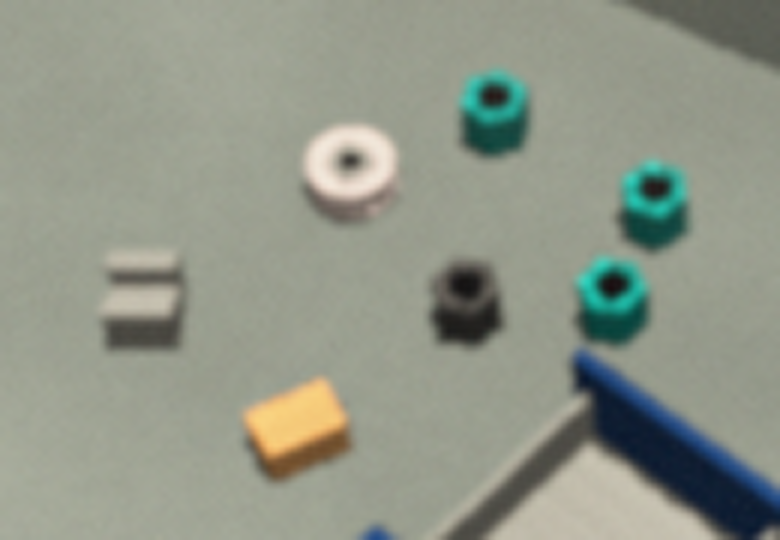

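View pics/a4.png

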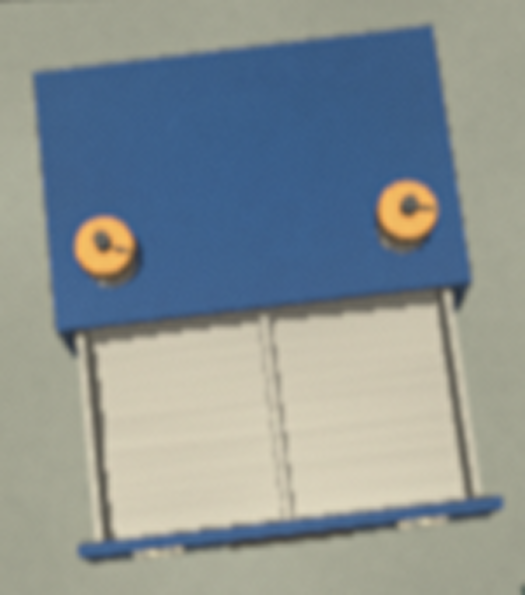

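Run:
```python
from h import *
np.set_printoptions(precision=4,suppress=True)
for n,u,v,z in [('tin',155,192,.04),('pulL',330/4+0,0,0)][:1]: print(n,px2w('top',u,v,z))
P={'coupl':(330+160/4,160+284/4,.034),'pulleyR':(330+353/4,160+305/4,.024),'pulleyL':(90+90/4,140+217/4,.024),
't1':(330+75/4,160+382/4,.034),'t2':(330+138/4,160+487/4,.034),'t3':(330+327/4,160+449/4,.034),'wedge':(330+148/4,160+90/4,.03),'vb':(330+345/4,160+75/4,.034),
'tin':(90+257/4,140+207/4,.04)}
for k,(u,v,z) in P.items(): print(k,px2w('top',u,v,z), np.linalg.norm(px2w('top',u,v,z)[:2]))
q=lambda u,v,z:px2w('top',190+u/3.5,85+v/3.5,z)
print('nutL',q(105,246,.126),'nutR',q(407,210,.126))
print('cab front L/R',q(62,330,.088),q(468,282,.088),'back',q(35,73,.088),q(432,28,.088))
print('drawer panel top front L,R',q(82,556,.076),q(500,508,.076))
print(w2px('scene',[.3,.3,.0]))
# scene check
a=lambda u,v,z:px2w('scene',140+u/6,90+v/6,z)
print('coupl',a(466,285,.034),'pulR',a(351,160,.024))
print('pulL', px2w('scene',343,297,.024),'nut', px2w('scene',201,187,.126),px2w('scene',254,228,.126))
```

```text
tin [0.5726 0.2794 0.04  ]
coupl [ 0.4544 -0.271   0.034 ] 0.5291014552794964
pulleyR [ 0.4384 -0.3941  0.024 ] 0.5894659445981053
pulleyL [0.5737 0.3986 0.024 ] 0.6985729908367184
t1 [ 0.3947 -0.213   0.034 ] 0.44852410967130235
t2 [ 0.3298 -0.2467  0.034 ] 0.411848394186541
t3 [ 0.3496 -0.3644  0.034 ] 0.5049741065625697
wedge [ 0.5814 -0.2753  0.03  ] 0.6432635593262176
vb [ 0.5861 -0.4014  0.034 ] 0.7104133993893178
tin [0.5733 0.2814 0.04  ] 0.6386062778896291
nutL [0.6392 0.0972 0.126 ] nutR [ 0.6573 -0.1115  0.126 ]
cab front L/R [0.5901 0.1331 0.088 ] [ 0.6151 -0.1563  0.088 ] back [0.7868 0.1529 0.088 ] [ 0.8102 -0.142   0.088 ]
drawer panel top front L,R [0.4306 0.1212 0.076 ] [ 0.4554 -0.1702  0.076 ]
[374.021  219.3987]
coupl [ 0.454 -0.269  0.034] pulR [ 0.4368 -0.391   0.024 ]
pulL [0.5728 0.3997 0.024 ] nut [ 0.6548 -0.1124  0.126 ] [0.6361 0.0984 0.126 ]
```

```bash
cat >> h.py <<'E'
def goal(x,y,z,phi=None):
    o=bot.observe();Rm=R.from_rotvec(o['ee_rot']).as_matrix();d=Rm.T@(np.array([x,y,z])-o['tool_pos'])/.04
    cur=np.arctan2(Rm[1,1],Rm[0,1]);s='' 
    if phi is not None:
        a=(cur-phi+np.pi/2)%np.pi-np.pi/2; s='yaw %.3f (j6 %.2f; rows %.0f)'%(a,o['joints'][5],abs(a)/.125+1)
    print('cur phi %.3f'%cur,'tx %.3f ty %.3f tz %.3f'%tuple(d),s,'rows',np.linalg.norm(d)/1.04,'t',o['clock'])
E
python3 - <<'E'
from h import *
im=cv2.imread('pics/top0.png');k=8
x0,y0=345,205
b=cv2.resize(im[y0:y0+50,x0:x0+50],None,fx=k,fy=k,interpolation=cv2.INTER_CUBIC)
out=[]
for a in (0,15,30,45):
    c=b.copy()
    for z,col in((.034,(0,0,255)),(0,(0,255,255))):
        p=[]
        for i in range(6):
            t=np.radians(a+60*i);u=w2px('top',[.4544+.0208*np.cos(t),-.271+.0208*np.sin(t),z]);p.append([(u[0]-x0+.5)*k,(u[1]-y0+.5)*k])
        cv2.polylines(c,[np.int32(p)],True,col,1)
    out.append(c)
cv2.imwrite('pics/hex.png',cv2.resize(np.vstack([np.hstack(out[:2]),np.hstack(out[2:])]),(600,600)))
goal(.4544,-.271,.12,np.pi/2)
E
```

```text
cur phi -1.272 tx 8.862 ty -3.923 tz 2.772 yaw 0.299 (j6 1.57; rows 3) rows 9.69240704850287 t 0.1
```

View pics/hex.png

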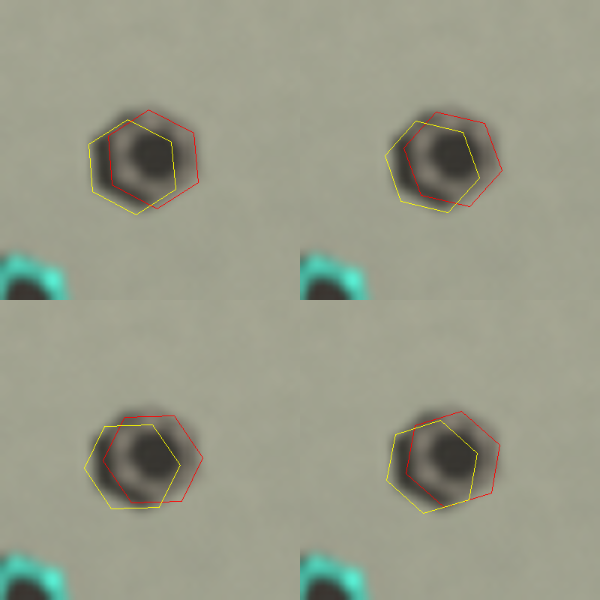

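>>> play_rows([
  {"tx":8.86,"ty":-3.92,"tz":1.0,"yaw":0.39},
  {"tx":8.86,"ty":-3.92,"tz":1.0,"yaw":0.39},
  {"tx":8.86,"ty":-3.92,"tz":1.0,"yaw":0.39},
  {"tx":8.86,"ty":-3.92,"tz":1.0,"yaw":0.39},
  {"tx":8.86,"ty":-3.92,"tz":1.0,"yaw":0.39},
  {"tx":8.86,"ty":-3.92,"tz":1.0,"yaw":0.39},
  {"tx":8.86,"ty":-3.92,"tz":1.0,"yaw":0.39},
  {"tx":8.86,"ty":-3.92,"tz":1.0,"yaw":0.39},
  {"tx":8.86,"ty":-3.92,"tz":1.0,"yaw":0.39},
  {"tx":8.86,"ty":-3.92,"tz":2.5,"yaw":0.39},
  {"tx":8.86,"ty":-3.92,"tz":2.77,"yaw":0.39},
  {"tx":8.86,"ty":-3.92,"tz":2.77,"yaw":0.39},
  {"tx":8.86,"ty":-3.92,"tz":2.77,"yaw":0.39},
], gripper=62, grip_force=40)

```text
clock: 1.18
tool_pos: [0.4533, -0.2702, 0.1188]
ee_rot: [-3.135, 0.141, 0.007]
contact_force: [-0.1, 0.2, 0.8]
opening: 0.0624
```

Run:
```python
from h import *
o=bot.observe();print(o['tool_pos'],o['opening'],o['contact_force'],o['joints'])
crop('scene',130,80,280,180,5,'b1.png')
goal(.4544,-.271,.006)
```

```text
[ 0.45326348 -0.27024145  0.11881308] 0.0623641579061918 [-0.10004881  0.16569307  0.81635166] [-5.37967556e-01  2.57762695e-02 -1.04983183e-01  1.44515021e+00
  6.24864425e-04  2.69368060e+00]
cur phi -1.662 tx 0.013 ty -0.006 tz 2.875  rows 2.7644022389338474 t 1.2333
```

View pics/b1.png

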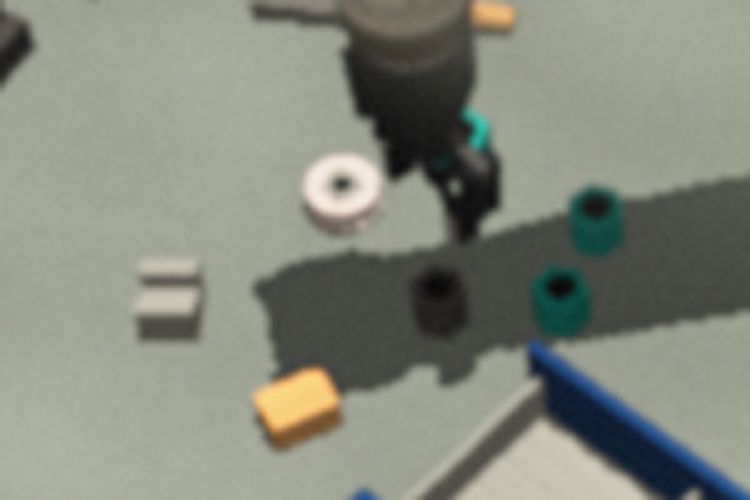

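>>> play_rows([
  {"tx":0.013,"ty":0,"tz":1.0},
  {"tx":0.013,"ty":0,"tz":1.8},
  {"tx":0.013,"ty":0,"tz":2.4},
  {"tx":0.013,"ty":0,"tz":2.7},
  {"tx":0.013,"ty":0,"tz":2.85},
  {"tx":0.013,"ty":0,"tz":2.85},
  {"tx":0.013,"ty":0,"tz":2.85},
])

```text
invalid input
```

>>> play_rows([
  {"tz":0},
  {"tz":0},
  {"tz":0},
  {"tz":0},
  {"tz":0},
  {"tz":0},
  {"tz":0},
  {"tz":0},
], gripper=20, grip_force=60)

```text
invalid input
```

>>> play_rows([
  {"tx":0.013,"ty":0,"tz":1.0,"yaw":0},
  {"tx":0.013,"ty":0,"tz":1.8,"yaw":0},
  {"tx":0.013,"ty":0,"tz":2.4,"yaw":0},
  {"tx":0.013,"ty":0,"tz":2.7,"yaw":0},
  {"tx":0.013,"ty":0,"tz":2.85,"yaw":0},
  {"tx":0.013,"ty":0,"tz":2.85,"yaw":0},
  {"tx":0.013,"ty":0,"tz":2.85,"yaw":0},
])

```text
clock: 1.82
tool_pos: [0.4552, -0.2722, 0.0091]
ee_rot: [3.138, -0.144, 0.002]
contact_force: [0.4, -0.1, -0.2]
opening: 0.0619
```

>>> play_rows([
  {"tx":0,"ty":0,"tz":0.15,"yaw":0},
  {"tx":0,"ty":0,"tz":0.15,"yaw":0},
  {"tx":0,"ty":0,"tz":0.15,"yaw":0},
])

```text
clock: 2.07
tool_pos: [0.4556, -0.2725, 0.0039]
ee_rot: [3.138, -0.144, 0.004]
contact_force: [-0.4, 0.1, 0.3]
opening: 0.0617
```

>>> play_rows([
  {"tx":0,"ty":0,"tz":0,"yaw":0},
  {"tx":0,"ty":0,"tz":0,"yaw":0},
  {"tx":0,"ty":0,"tz":0,"yaw":0},
  {"tx":0,"ty":0,"tz":0,"yaw":0},
  {"tx":0,"ty":0,"tz":0,"yaw":0},
  {"tx":0,"ty":0,"tz":0,"yaw":0},
  {"tx":0,"ty":0,"tz":0,"yaw":0},
  {"tx":0,"ty":0,"tz":0,"yaw":0},
], gripper=20, grip_force=60)

```text
clock: 2.73
tool_pos: [0.456, -0.2727, 0.0047]
ee_rot: [3.137, -0.144, 0.005]
contact_force: [-0.4, -0.4, 6.2]
opening: 0.0357
```

>>> play_rows([
  {"tx":0,"ty":0,"tz":-0.5,"yaw":0},
  {"tx":0,"ty":0,"tz":-1.5,"yaw":0},
  {"tx":0,"ty":0,"tz":-2.5,"yaw":0},
  {"tx":0,"ty":0,"tz":-3.5,"yaw":0},
  {"tx":0,"ty":0,"tz":-4.0,"yaw":0},
  {"tx":0,"ty":0,"tz":-4.0,"yaw":0},
  {"tx":0,"ty":0,"tz":-4.0,"yaw":0},
])

```text
clock: 3.32
tool_pos: [0.4559, -0.2727, 0.1652]
ee_rot: [3.136, -0.144, 0.007]
contact_force: [0.5, 0.2, -3.4]
opening: 0.0358
```

Run:
```python
from h import *
goal(.520,.050,.15,.086+np.pi/2)
o=bot.observe();print(o['joints'],o['opening'])
```

```text
cur phi -1.662 tx 0.856 ty -8.181 tz 0.370 yaw -0.178 (j6 2.69; rows 2) rows 7.917459116424854 t 3.3167
[-5.39350460e-01  2.19838978e-02 -1.95987346e-02  1.52418053e+00
  5.12462703e-04  2.69387314e+00] 0.035765564847417865
```

>>> play_rows([
  {"tx":0.85,"ty":-8.18,"tz":0,"yaw":-0.12},
  {"tx":0.85,"ty":-8.18,"tz":0,"yaw":-0.24},
  {"tx":0.85,"ty":-8.18,"tz":0,"yaw":-0.36},
  {"tx":0.85,"ty":-8.18,"tz":0,"yaw":-0.48},
  {"tx":0.85,"ty":-8.18,"tz":0,"yaw":-0.6},
  {"tx":0.85,"ty":-8.18,"tz":0,"yaw":-0.72},
  {"tx":0.85,"ty":-8.18,"tz":0,"yaw":-0.84},
  {"tx":0.85,"ty":-8.18,"tz":0,"yaw":-0.96},
  {"tx":0.85,"ty":-8.18,"tz":0,"yaw":-1.08},
  {"tx":0.85,"ty":-8.18,"tz":0,"yaw":-1.2},
  {"tx":0.85,"ty":-8.18,"tz":0,"yaw":-1.32},
  {"tx":0.85,"ty":-8.18,"tz":0,"yaw":-1.44},
  {"tx":0.85,"ty":-8.18,"tz":0,"yaw":-1.56},
  {"tx":0.85,"ty":-8.18,"tz":0,"yaw":-1.66},
  {"tx":0.85,"ty":-8.18,"tz":0,"yaw":-1.66},
  {"tx":0.85,"ty":-8.18,"tz":0,"yaw":-1.66},
])

```text
clock: 4.65
tool_pos: [0.5189, 0.0499, 0.1629]
ee_rot: [2.226, 2.213, -0.001]
contact_force: [0.2, -0.2, -3.1]
opening: 0.0355
```

>>> play_rows([
  {"tx":0,"ty":0,"tz":0,"yaw":-0.12},
  {"tx":0,"ty":0,"tz":0,"yaw":-0.24},
  {"tx":0,"ty":0,"tz":0,"yaw":-0.36},
  {"tx":0,"ty":0,"tz":0,"yaw":-0.48},
  {"tx":0,"ty":0,"tz":0,"yaw":-0.6},
  {"tx":0,"ty":0,"tz":0,"yaw":-0.72},
  {"tx":0,"ty":0,"tz":0,"yaw":-0.84},
  {"tx":0,"ty":0,"tz":0,"yaw":-0.96},
  {"tx":0,"ty":0,"tz":0,"yaw":-1.08},
  {"tx":0,"ty":0,"tz":0,"yaw":-1.2},
  {"tx":0,"ty":0,"tz":0,"yaw":-1.32},
  {"tx":0,"ty":0,"tz":0,"yaw":-1.44},
  {"tx":0,"ty":0,"tz":0,"yaw":-1.56},
  {"tx":0,"ty":0,"tz":0,"yaw":-1.66},
  {"tx":0,"ty":0,"tz":0,"yaw":-1.66},
])

```text
clock: 5.9
tool_pos: [0.5186, 0.0499, 0.1618]
ee_rot: [-0.133, 3.139, -0.004]
contact_force: [-0.1, 1.0, -2.7]
opening: 0.0359
```

Run:
```python
from h import *
im=bot.camera('top');cv2.imwrite('pics/c1.png',im)
goal(.520,.050,.027,.086+np.pi/2)
o=bot.observe();print(o['joints'],o['opening'],o['tool_pos'])
```

```text
cur phi 1.650 tx -0.035 ty 0.008 tz 3.375 yaw -0.007 (j6 0.02; rows 1) rows 3.2449908621808303 t 5.95
[ 0.09734253  0.00249348 -0.0454696   1.52278086 -0.00257802  0.01822822] 0.03591665280153797 [0.51860913 0.04990456 0.16198442]
```

View pics/c1.png

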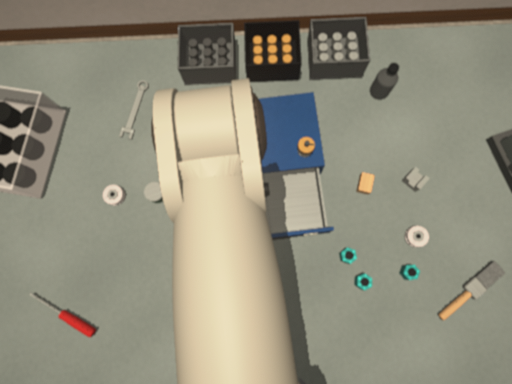

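>>> play_rows([
  {"tx":-0.03,"ty":0,"tz":1.0,"yaw":0},
  {"tx":-0.03,"ty":0,"tz":2.0,"yaw":0},
  {"tx":-0.03,"ty":0,"tz":2.8,"yaw":0},
  {"tx":-0.03,"ty":0,"tz":3.3,"yaw":0},
  {"tx":-0.03,"ty":0,"tz":3.5,"yaw":0},
  {"tx":-0.03,"ty":0,"tz":3.56,"yaw":0},
  {"tx":-0.03,"ty":0,"tz":3.56,"yaw":0},
  {"tx":-0.03,"ty":0,"tz":3.56,"yaw":0},
])

```text
clock: 6.62
tool_pos: [0.5208, 0.0497, 0.0212]
ee_rot: [-0.122, 3.137, -0.004]
contact_force: [0.7, -0.9, -2.1]
opening: 0.0358
```

>>> play_rows([
  {"tx":0,"ty":0,"tz":0.08,"yaw":0},
  {"tx":0,"ty":0,"tz":0.08,"yaw":0},
  {"tx":0,"ty":0,"tz":0.08,"yaw":0},
])

```text
clock: 6.87
tool_pos: [0.5214, 0.0498, 0.0189]
ee_rot: [-0.121, 3.135, -0.004]
contact_force: [0.4, 0.2, -2.8]
opening: 0.0359
```

>>> play_rows([
  {"tx":0,"ty":0,"tz":0,"yaw":0},
  {"tx":0,"ty":0,"tz":0,"yaw":0},
  {"tx":0,"ty":0,"tz":0,"yaw":0},
  {"tx":0,"ty":0,"tz":0,"yaw":0},
  {"tx":0,"ty":0,"tz":-0.5,"yaw":0},
  {"tx":0,"ty":0,"tz":-1.5,"yaw":0},
  {"tx":0,"ty":0,"tz":-2.5,"yaw":0},
  {"tx":0,"ty":0,"tz":-3.5,"yaw":0},
  {"tx":0,"ty":0,"tz":-4.0,"yaw":0},
  {"tx":0,"ty":0,"tz":-4.0,"yaw":0},
], gripper=60)

```text
clock: 7.7
tool_pos: [0.5227, 0.0503, 0.1847]
ee_rot: [-0.121, 3.127, -0.003]
contact_force: [0.7, 0.3, 0.1]
opening: 0.06
```

Run:
```python
from h import *
goal(.5732,.399,.13,.6)
o=bot.observe();print(o['joints'],o['opening'],o['tool_pos'])
```

```text
cur phi 1.648 tx -1.915 ty 8.598 tz 1.369 yaw 1.048 (j6 0.02; rows 9) rows 8.571081287814252 t 7.7
[ 0.09735569  0.00254559 -0.00183188  1.5545981  -0.0026191   0.02018376] 0.05998337303452461 [0.52268303 0.05029756 0.18465824]
```

>>> play_rows([
  {"tx":-1.92,"ty":8.6,"tz":0,"yaw":0},
  {"tx":-1.92,"ty":8.6,"tz":0,"yaw":0},
  {"tx":-1.92,"ty":8.6,"tz":0,"yaw":0},
  {"tx":-1.92,"ty":8.6,"tz":0,"yaw":0},
  {"tx":-1.92,"ty":8.6,"tz":0,"yaw":0},
  {"tx":-1.92,"ty":8.6,"tz":0,"yaw":0},
  {"tx":-1.92,"ty":8.6,"tz":0,"yaw":0},
  {"tx":-1.92,"ty":8.6,"tz":0,"yaw":0},
  {"tx":-1.92,"ty":8.6,"tz":0,"yaw":0},
  {"tx":-1.92,"ty":8.6,"tz":1.3,"yaw":0},
  {"tx":-1.92,"ty":8.6,"tz":1.3,"yaw":0},
  {"tx":-1.92,"ty":8.6,"tz":1.3,"yaw":0},
  {"tx":-1.92,"ty":8.6,"tz":1.3,"yaw":0},
], gripper=75)

```text
clock: 8.78
tool_pos: [0.5728, 0.3981, 0.1323]
ee_rot: [-0.12, 3.129, -0.005]
contact_force: [0.2, 0.7, 0.9]
opening: 0.0752
```

Run:
```python
from h import *
im=bot.camera('top');cv2.imwrite('pics/d1.png',im)
crop('scene',180,130,380,330,3,'d2.png')
goal(.5732,.399,.003,.086+np.pi/2)
```

```text
cur phi 1.647 tx 0.060 ty 0.016 tz 3.296 yaw -0.010 (j6 0.53; rows 1) rows 3.1701575292357003 t 8.8833
```

View pics/d1.png

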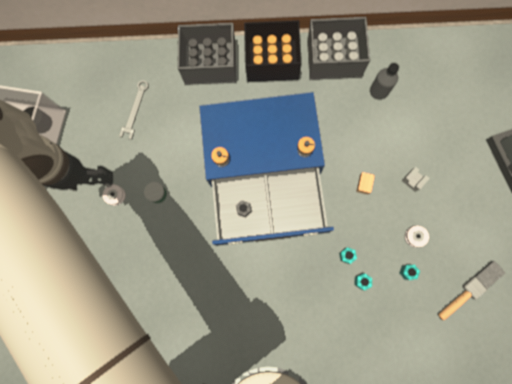

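View pics/d2.png

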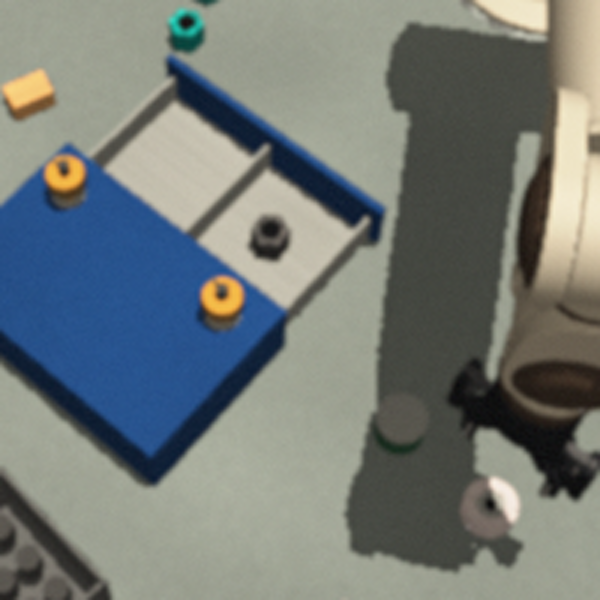

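>>> play_rows([
  {"tx":0.03,"ty":0.02,"tz":1.0,"yaw":0},
  {"tx":0.05,"ty":0.02,"tz":2.0,"yaw":0},
  {"tx":0.05,"ty":0.02,"tz":2.7,"yaw":0},
  {"tx":0.05,"ty":0.02,"tz":3.1,"yaw":0},
  {"tx":0.05,"ty":0.02,"tz":3.32,"yaw":0},
  {"tx":0.05,"ty":0.02,"tz":3.36,"yaw":0},
  {"tx":0.05,"ty":0.02,"tz":3.36,"yaw":0},
  {"tx":0.05,"ty":0.02,"tz":3.36,"yaw":0},
])

```text
clock: 9.55
tool_pos: [0.5747, 0.3997, 0.003]
ee_rot: [-0.119, 3.123, 0.001]
contact_force: [0.4, 1.0, 1.4]
opening: 0.075
```

>>> play_rows([
  {"tx":0,"ty":0,"tz":0,"yaw":0},
  {"tx":0,"ty":0,"tz":0,"yaw":0},
  {"tx":0,"ty":0,"tz":0,"yaw":0},
  {"tx":0,"ty":0,"tz":0,"yaw":0},
  {"tx":0,"ty":0,"tz":0,"yaw":0},
  {"tx":0,"ty":0,"tz":0,"yaw":0},
  {"tx":0,"ty":0,"tz":0,"yaw":0},
], gripper=30)

```text
clock: 10.13
tool_pos: [0.5759, 0.4005, 0.0058]
ee_rot: [-0.118, 3.12, 0.005]
contact_force: [-1.4, -0.3, 8.6]
opening: 0.0513
```

>>> play_rows([
  {"tx":0,"ty":0,"tz":-0.3,"yaw":0},
  {"tx":0,"ty":0,"tz":-0.8,"yaw":0},
  {"tx":0,"ty":0,"tz":-1.5,"yaw":0},
  {"tx":0,"ty":0,"tz":-2.5,"yaw":0},
  {"tx":0,"ty":0,"tz":-3.5,"yaw":0},
  {"tx":0,"ty":0,"tz":-4,"yaw":0},
  {"tx":0,"ty":0,"tz":-4,"yaw":0},
])

```text
clock: 10.72
tool_pos: [0.5742, 0.401, 0.1741]
ee_rot: [-0.118, 3.111, 0.013]
contact_force: [0.8, 0.5, -1.1]
opening: 0.0513
```

Run:
```python
from h import *
crop('scene',280,180,430,330,4,'e2.png')
o=bot.observe();print(o['joints'],o['opening'],o['tool_pos'])
goal(.5315+.030*.996,-.0854+.030*.086,.17,.086+np.pi/2)
```

```text
[ 0.61298851  0.42247261  0.46181339  1.58549299 -0.00825412  0.53699695] 0.05126155206498943 [0.57374672 0.40068396 0.17048079]
cur phi 1.647 tx 1.224 ty -12.029 tz -0.085 yaw -0.010 (j6 0.54; rows 1) rows 11.626498283530449 t 10.7667
```

View pics/e2.png

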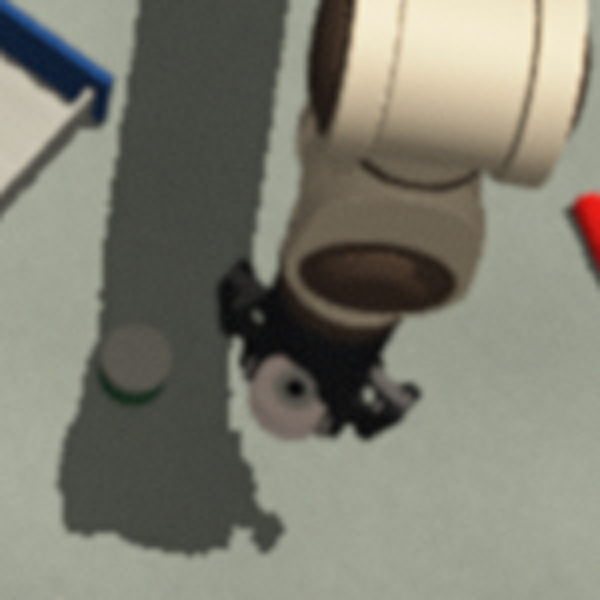

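Run:
```python
from h import *
print(px2w('scene',280+292/4,180+392/4,.186),w2px('scene',[.5738,.4007,.186]))
```

```text
[0.5728391  0.40235028 0.186     ] [352.26972352 277.81327935]
```

Run:
```python
from h import *
goal(.50,.1,.17)
```

```text
cur phi 1.647 tx 2.407 ty -7.355 tz -0.090  rows 7.442210439717375 t 10.7667
```

>>> play_rows([
  {"tx":2.4,"ty":-7.35,"tz":0,"yaw":0},
  {"tx":2.4,"ty":-7.35,"tz":0,"yaw":0},
  {"tx":2.4,"ty":-7.35,"tz":0,"yaw":0},
  {"tx":2.4,"ty":-7.35,"tz":0,"yaw":0},
  {"tx":2.4,"ty":-7.35,"tz":0,"yaw":0},
  {"tx":2.4,"ty":-7.35,"tz":0,"yaw":0},
  {"tx":2.4,"ty":-7.35,"tz":0,"yaw":0},
  {"tx":1.22,"ty":-12.03,"tz":0,"yaw":0},
  {"tx":1.22,"ty":-12.03,"tz":0,"yaw":0},
  {"tx":1.22,"ty":-12.03,"tz":0,"yaw":0},
  {"tx":1.22,"ty":-12.03,"tz":0,"yaw":0},
  {"tx":1.22,"ty":-12.03,"tz":0,"yaw":0},
  {"tx":1.22,"ty":-12.03,"tz":0,"yaw":0},
  {"tx":1.22,"ty":-12.03,"tz":0,"yaw":0},
  {"tx":1.22,"ty":-12.03,"tz":0,"yaw":0},
])

```text
clock: 12.02
tool_pos: [0.561, -0.0828, 0.1655]
ee_rot: [-0.117, 3.116, 0.011]
contact_force: [-0.1, -0.2, -0.1]
opening: 0.0513
```

Run:
```python
from h import *
o=bot.observe();print(o['opening'],o['tool_pos'])
goal(.5614,-.0828,.021)
crop('scene',180,100,380,300,3,'f2.png')
```

```text
0.05125582339535055 [ 0.56101879 -0.08275523  0.16551798]
cur phi 1.646 tx 0.075 ty -0.024 tz 3.612  rows 3.474002054647055 t 12.0167
```

View pics/f2.png

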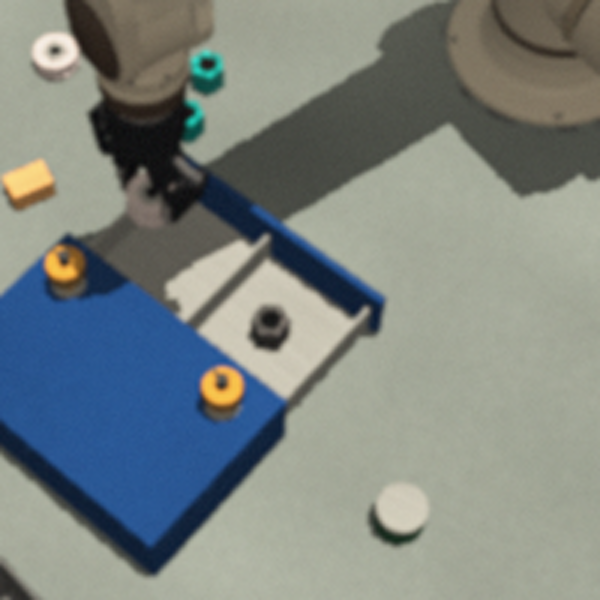

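>>> play_rows([
  {"tx":0.02,"ty":-0.02,"tz":1.0,"yaw":0},
  {"tx":0.04,"ty":-0.02,"tz":2.0,"yaw":0},
  {"tx":0.06,"ty":-0.02,"tz":2.8,"yaw":0},
  {"tx":0.07,"ty":-0.02,"tz":3.2,"yaw":0},
  {"tx":0.07,"ty":-0.02,"tz":3.5,"yaw":0},
  {"tx":0.07,"ty":-0.02,"tz":3.62,"yaw":0},
  {"tx":0.07,"ty":-0.02,"tz":3.62,"yaw":0},
  {"tx":0.07,"ty":-0.02,"tz":3.62,"yaw":0},
])

```text
clock: 12.73
tool_pos: [0.5625, -0.0816, 0.0223]
ee_rot: [-0.12, 3.114, 0.01]
contact_force: [0.5, 0.7, -1.0]
opening: 0.0516
```

>>> play_rows([
  {"tx":0,"ty":0,"tz":0.05,"yaw":0},
  {"tx":0,"ty":0,"tz":0.05,"yaw":0},
  {"tx":0,"ty":0,"tz":0.05,"yaw":0},
])

```text
clock: 12.98
tool_pos: [0.5632, -0.0816, 0.0213]
ee_rot: [-0.12, 3.112, 0.01]
contact_force: [-0.2, 0.0, -0.6]
opening: 0.0513
```

>>> play_rows([
  {"tx":0,"ty":0,"tz":0,"yaw":0},
  {"tx":0,"ty":0,"tz":0,"yaw":0},
  {"tx":0,"ty":0,"tz":0,"yaw":0},
  {"tx":0,"ty":0,"tz":0,"yaw":0},
  {"tx":0,"ty":0,"tz":-0.5,"yaw":0},
  {"tx":0,"ty":0,"tz":-1.5,"yaw":0},
  {"tx":0,"ty":0,"tz":-2.5,"yaw":0},
  {"tx":0,"ty":0,"tz":-3.5,"yaw":0},
  {"tx":0,"ty":0,"tz":-4.0,"yaw":0},
  {"tx":0,"ty":0,"tz":-4.0,"yaw":0},
], gripper=75)

```text
clock: 13.82
tool_pos: [0.5607, -0.0832, 0.1874]
ee_rot: [-0.12, 3.104, 0.008]
contact_force: [1.0, 0.4, -0.2]
opening: 0.0748
```

Run:
```python
from h import *
o=bot.observe();print(o['opening'],o['tool_pos'],o['joints'])
crop('scene',120,80,320,230,4,'g2.png')
goal(.4376,-.3925,.13)
```

```text
0.0748158639451771 [ 0.56067197 -0.08315018  0.18735884] [-0.15298773  0.08031115  0.08330405  1.54023214  0.01144841 -0.22992307]
cur phi 1.648 tx 3.690 ty -7.483 tz 1.210  rows 8.106267676294696 t 13.8667
```

View pics/g2.png

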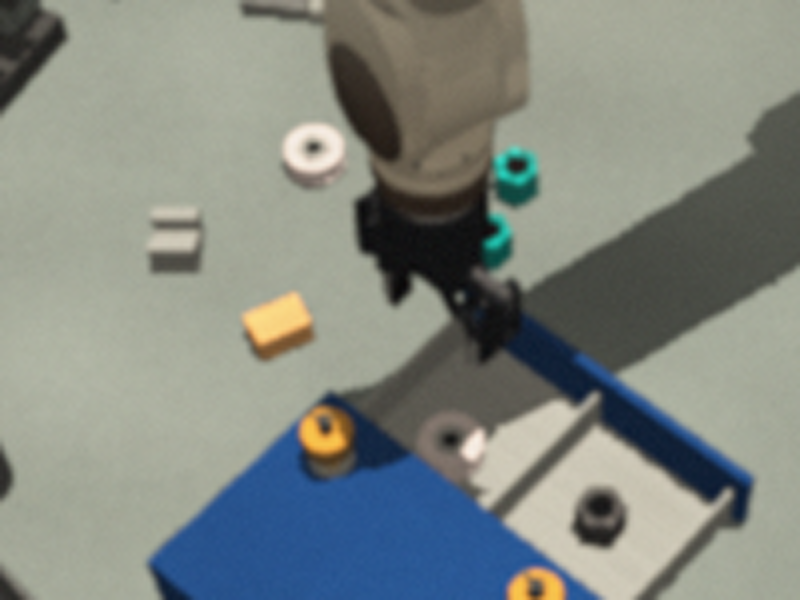

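>>> play_rows([
  {"tx":3.69,"ty":-7.48,"tz":0,"yaw":0},
  {"tx":3.69,"ty":-7.48,"tz":0,"yaw":0},
  {"tx":3.69,"ty":-7.48,"tz":0,"yaw":0},
  {"tx":3.69,"ty":-7.48,"tz":0,"yaw":0},
  {"tx":3.69,"ty":-7.48,"tz":0,"yaw":0},
  {"tx":3.69,"ty":-7.48,"tz":0,"yaw":0},
  {"tx":3.69,"ty":-7.48,"tz":0,"yaw":0},
  {"tx":3.69,"ty":-7.48,"tz":0,"yaw":0},
  {"tx":3.69,"ty":-7.48,"tz":1.2,"yaw":0},
  {"tx":3.69,"ty":-7.48,"tz":1.2,"yaw":0},
  {"tx":3.69,"ty":-7.48,"tz":1.2,"yaw":0},
  {"tx":3.69,"ty":-7.48,"tz":1.2,"yaw":0},
])

```text
clock: 14.87
tool_pos: [0.4375, -0.3914, 0.1303]
ee_rot: [-0.121, 3.108, 0.011]
contact_force: [-0.6, -0.1, -0.5]
opening: 0.0751
```

Run:
```python
from h import *
im=bot.camera('top');cv2.imwrite('pics/i1.png',im)
crop('scene',120,80,320,230,4,'i2.png')
goal(.4376,-.3925,.003)
```

```text
cur phi 1.650 tx 0.131 ty -0.024 tz 3.225  rows 3.1038629295077373 t 14.9667
```

View pics/i1.png

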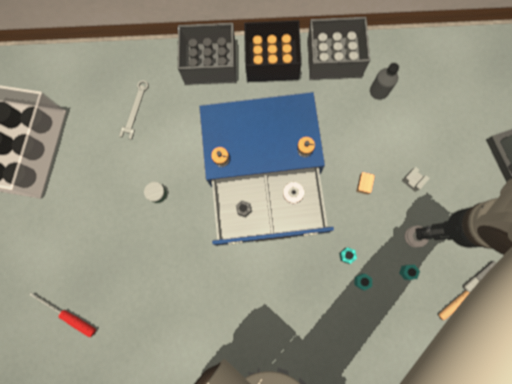

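View pics/i2.png

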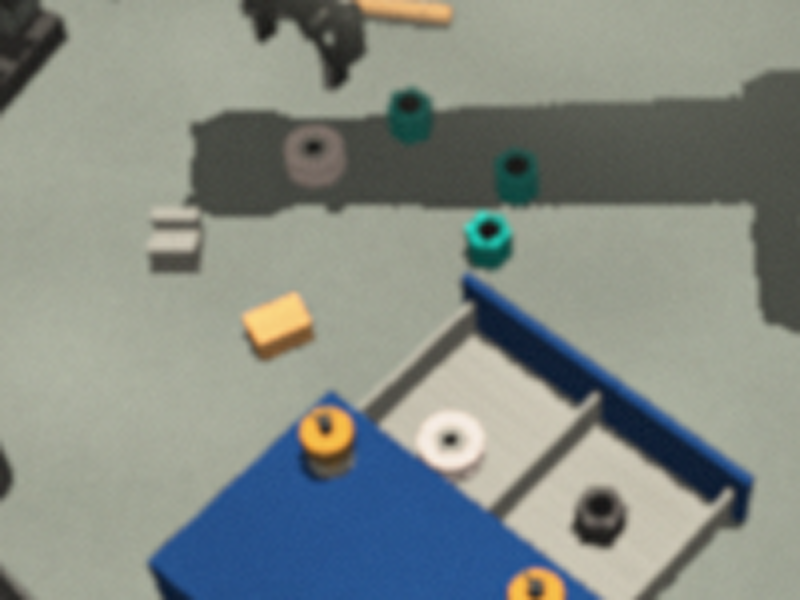

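>>> play_rows([
  {"tx":0.03,"ty":0.0,"tz":1.0,"yaw":0},
  {"tx":0.07,"ty":0.0,"tz":2.0,"yaw":0},
  {"tx":0.1,"ty":-0.02,"tz":2.6,"yaw":0},
  {"tx":0.12,"ty":-0.02,"tz":3.0,"yaw":0},
  {"tx":0.13,"ty":-0.02,"tz":3.2,"yaw":0},
  {"tx":0.13,"ty":-0.02,"tz":3.26,"yaw":0},
  {"tx":0.13,"ty":-0.02,"tz":3.26,"yaw":0},
  {"tx":0.13,"ty":-0.02,"tz":3.26,"yaw":0},
])

```text
clock: 15.63
tool_pos: [0.4388, -0.3929, 0.0036]
ee_rot: [-0.123, 3.104, 0.004]
contact_force: [0.7, 0.1, 0.9]
opening: 0.0748
```

>>> play_rows([
  {"tx":0,"ty":0,"tz":0,"yaw":0},
  {"tx":0,"ty":0,"tz":0,"yaw":0},
  {"tx":0,"ty":0,"tz":0,"yaw":0},
  {"tx":0,"ty":0,"tz":0,"yaw":0},
  {"tx":0,"ty":0,"tz":0,"yaw":0},
  {"tx":0,"ty":0,"tz":0,"yaw":0},
  {"tx":0,"ty":0,"tz":0,"yaw":0},
], gripper=30)

```text
clock: 16.22
tool_pos: [0.4398, -0.3937, 0.006]
ee_rot: [-0.123, 3.101, 0.0]
contact_force: [-0.4, 1.6, 9.4]
opening: 0.0513
```

>>> play_rows([
  {"tx":0,"ty":0,"tz":-0.3,"yaw":0},
  {"tx":0,"ty":0,"tz":-0.8,"yaw":0},
  {"tx":0,"ty":0,"tz":-1.5,"yaw":0},
  {"tx":0,"ty":0,"tz":-2.5,"yaw":0},
  {"tx":0,"ty":0,"tz":-3.5,"yaw":0},
  {"tx":0,"ty":0,"tz":-4,"yaw":0},
  {"tx":0,"ty":0,"tz":-4,"yaw":0},
])

```text
clock: 16.8
tool_pos: [0.4351, -0.3954, 0.1732]
ee_rot: [-0.123, 3.095, -0.01]
contact_force: [0.8, -0.7, -1.2]
opening: 0.0516
```

Run:
```python
from h import *
o=bot.observe();print(o['opening'],o['tool_pos'],o['joints'])
goal(.5315-.035*.996,-.0854-.035*.086,.17,.086+np.pi/2)
crop('scene',120,50,320,200,4,'j2.png')
```

```text
0.05158133704200601 [ 0.43505125 -0.3954222   0.17323822] [-0.7508161   0.12641626  0.10582099  1.51419194  0.02702617 -0.82950844]
cur phi 1.650 tx -2.138 ty 7.530 tz 0.113 yaw -0.007 (j6 -0.83; rows 1) rows 7.527537900261596 t 16.8
```

View pics/j2.png

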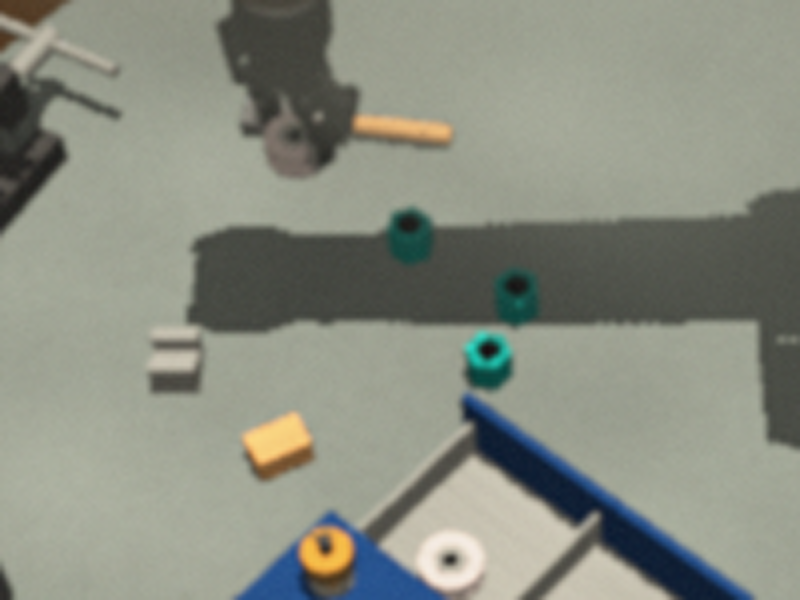

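>>> play_rows([
  {"tx":-2.14,"ty":7.53,"tz":0,"yaw":0},
  {"tx":-2.14,"ty":7.53,"tz":0,"yaw":0},
  {"tx":-2.14,"ty":7.53,"tz":0,"yaw":0},
  {"tx":-2.14,"ty":7.53,"tz":0,"yaw":0},
  {"tx":-2.14,"ty":7.53,"tz":0,"yaw":0},
  {"tx":-2.14,"ty":7.53,"tz":0,"yaw":0},
  {"tx":-2.14,"ty":7.53,"tz":0,"yaw":0},
  {"tx":-2.14,"ty":7.53,"tz":0,"yaw":0},
  {"tx":-2.14,"ty":7.53,"tz":0.1,"yaw":0},
  {"tx":-2.14,"ty":7.53,"tz":0.1,"yaw":0},
  {"tx":-2.14,"ty":7.53,"tz":0.1,"yaw":0},
])

```text
clock: 17.77
tool_pos: [0.4957, -0.0881, 0.1669]
ee_rot: [-0.123, 3.099, -0.006]
contact_force: [-0.4, -0.6, -1.3]
opening: 0.051
```

Run:
```python
from h import *
np.set_printoptions(precision=4,suppress=True)
print(px2w('top',293.5,192,.036), px2w('scene',120+451/4,80+440/4,.036))
o=bot.observe();print(o['opening'],o['tool_pos'])
goal(.4966,-.0884,.021)
crop('scene',120,50,320,200,4,'k2.png')
```

```text
[ 0.5613 -0.0824  0.036 ] [ 0.5605 -0.0785  0.036 ]
0.050978555648356266 [ 0.4957 -0.0881  0.1669]
cur phi 1.650 tx 0.125 ty 0.011 tz 3.646  rows 3.5075309446036242 t 17.7667
```

View pics/k2.png

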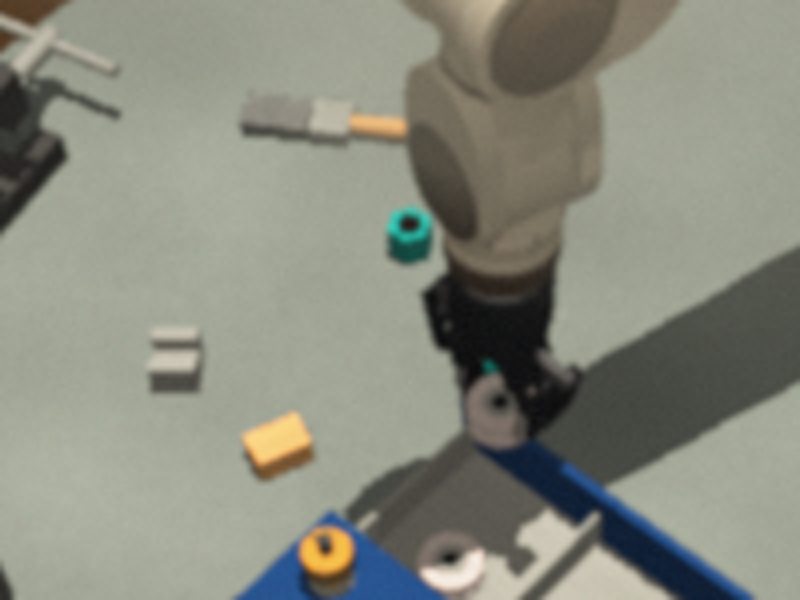

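>>> play_rows([
  {"tx":0.0,"ty":0.01,"tz":1.0,"yaw":0},
  {"tx":0.03,"ty":0.01,"tz":2.0,"yaw":0},
  {"tx":0.06,"ty":0.01,"tz":2.8,"yaw":0},
  {"tx":0.08,"ty":0.01,"tz":3.3,"yaw":0},
  {"tx":0.08,"ty":0.01,"tz":3.55,"yaw":0},
  {"tx":0.08,"ty":0.01,"tz":3.67,"yaw":0},
  {"tx":0.08,"ty":0.01,"tz":3.67,"yaw":0},
  {"tx":0.08,"ty":0.01,"tz":3.67,"yaw":0},
  {"tx":0.08,"ty":0.01,"tz":3.67,"yaw":0},
])

```text
clock: 18.57
tool_pos: [0.4996, -0.0892, 0.0221]
ee_rot: [-0.121, 3.096, -0.007]
contact_force: [-0.5, -0.0, -1.0]
opening: 0.0512
```

>>> play_rows([
  {"tx":0,"ty":0,"tz":0,"yaw":0},
  {"tx":0,"ty":0,"tz":0,"yaw":0},
  {"tx":0,"ty":0,"tz":0,"yaw":0},
  {"tx":0,"ty":0,"tz":0,"yaw":0},
  {"tx":0,"ty":0,"tz":-0.5,"yaw":0},
  {"tx":0,"ty":0,"tz":-1.5,"yaw":0},
  {"tx":0,"ty":0,"tz":-2.5,"yaw":0},
  {"tx":0,"ty":0,"tz":-3.5,"yaw":0},
  {"tx":0,"ty":0,"tz":-4.0,"yaw":0},
  {"tx":0,"ty":0,"tz":-4.0,"yaw":0},
], gripper=75)

```text
clock: 19.4
tool_pos: [0.4944, -0.089, 0.1878]
ee_rot: [-0.121, 3.088, -0.01]
contact_force: [0.5, -0.1, 0.5]
opening: 0.0746
```

Run:
```python
from h import *
o=bot.observe();print(o['opening'],o['tool_pos'],o['joints'])
goal(.385,-.03,.17,.086+np.pi/2)
```

```text
0.07463470281189906 [ 0.49444513 -0.08897003  0.18776169] [-0.1808191  -0.09127426 -0.08733811  1.5234139   0.0049095  -0.2590057 ]
cur phi 1.649 tx 2.631 ty 1.687 tz 0.296 yaw -0.008 (j6 -0.26; rows 1) rows 3.0188305000073745 t 19.4
```

>>> play_rows([
  {"tx":2.63,"ty":1.69,"tz":0,"yaw":0},
  {"tx":2.63,"ty":1.69,"tz":0,"yaw":0},
  {"tx":2.63,"ty":1.69,"tz":0,"yaw":0},
  {"tx":2.63,"ty":1.69,"tz":0.2,"yaw":0},
  {"tx":2.63,"ty":1.69,"tz":0.2,"yaw":0},
  {"tx":2.63,"ty":1.69,"tz":0.2,"yaw":0},
], gripper=0)

```text
clock: 19.9
tool_pos: [0.3849, -0.0298, 0.1737]
ee_rot: [-0.122, 3.088, -0.01]
contact_force: [-0.1, -0.2, 0.1]
opening: 0.002
```

Run:
```python
from h import *
np.set_printoptions(precision=4,suppress=True)
o=bot.observe();print(o['opening'],o['tool_pos'],o['joints'],R.from_rotvec(o['ee_rot']).as_matrix()[:,2])
im=bot.camera('top');cv2.imwrite('pics/l1.png',im)
crop('top',190,80,440,300,3,'l2.png',im)
goal(.385,-.03,.036,.086+np.pi/2)
```

```text
0.0020472192353402315 [ 0.3849 -0.0298  0.1737] [-0.0769 -0.3746 -0.345   1.5485 -0.0005 -0.1558] [ 0.0517 -0.0045 -0.9987]
cur phi 1.649 tx 0.182 ty 0.030 tz 3.440 yaw -0.008 (j6 -0.16; rows 1) rows 3.312439941536489 t 19.95
```

View pics/l2.png

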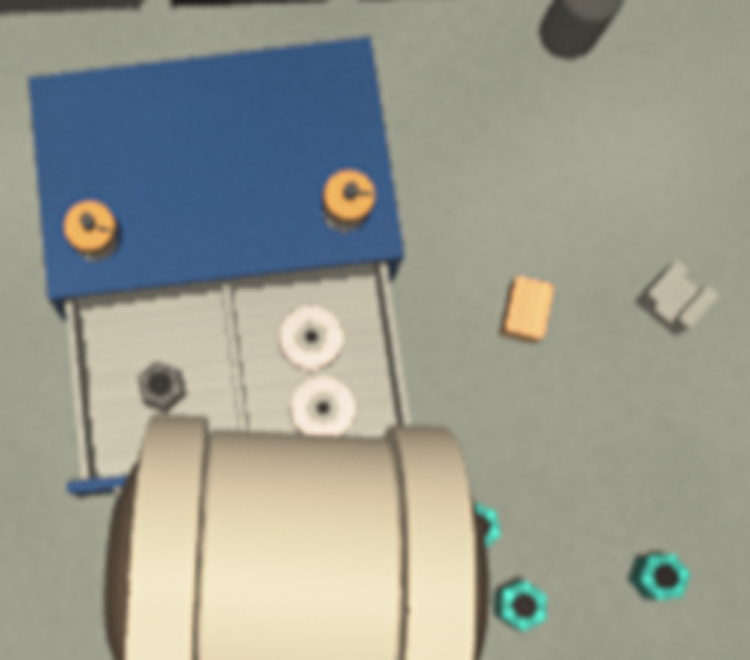

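>>> play_rows([
  {"tx":0.04,"ty":0.0,"tz":1.0,"yaw":0},
  {"tx":0.1,"ty":0.02,"tz":2.0,"yaw":0},
  {"tx":0.15,"ty":0.02,"tz":3.0,"yaw":0},
  {"tx":0.18,"ty":0.03,"tz":3.44,"yaw":0},
  {"tx":0.18,"ty":0.03,"tz":3.44,"yaw":0},
  {"tx":0.18,"ty":0.03,"tz":3.44,"yaw":0},
])

```text
clock: 20.45
tool_pos: [0.385, -0.0303, 0.0358]
ee_rot: [-0.12, 3.09, -0.01]
contact_force: [0.5, 0.3, 0.4]
opening: -0.0002
```

Run:
```python
from h import *
for d in (.06,.15,.185): goal(.385+d*.996,-.03+d*.086,.036,.086+np.pi/2)
print(bot.observe()['tool_pos'])
```

```text
cur phi 1.648 tx -1.498 ty 0.020 tz 0.067 yaw -0.008 (j6 -0.16; rows 1) rows 1.4421030463449445 t 20.45
cur phi 1.648 tx -3.745 ty 0.040 tz 0.176 yaw -0.008 (j6 -0.16; rows 1) rows 3.604910071578253 t 20.45
cur phi 1.648 tx -4.618 ty 0.047 tz 0.219 yaw -0.008 (j6 -0.16; rows 1) rows 4.4460065171206775 t 20.45
[ 0.38501837 -0.03030412  0.03575507]
```

>>> play_rows([
  {"tx":-0.4,"ty":0.0,"tz":0.02,"yaw":0},
  {"tx":-0.8,"ty":0.01,"tz":0.04,"yaw":0},
  {"tx":-1.0,"ty":0.01,"tz":0.05,"yaw":0},
  {"tx":-1.2,"ty":0.01,"tz":0.06,"yaw":0},
  {"tx":-1.4,"ty":0.02,"tz":0.07,"yaw":0},
  {"tx":-1.6,"ty":0.02,"tz":0.07,"yaw":0},
  {"tx":-1.8,"ty":0.02,"tz":0.08,"yaw":0},
  {"tx":-2.0,"ty":0.02,"tz":0.09,"yaw":0},
  {"tx":-2.2,"ty":0.02,"tz":0.1,"yaw":0},
  {"tx":-2.4,"ty":0.02,"tz":0.11,"yaw":0},
  {"tx":-2.6,"ty":0.03,"tz":0.12,"yaw":0},
  {"tx":-2.8,"ty":0.03,"tz":0.13,"yaw":0},
  {"tx":-3.0,"ty":0.03,"tz":0.14,"yaw":0},
  {"tx":-3.2,"ty":0.03,"tz":0.15,"yaw":0},
  {"tx":-3.4,"ty":0.04,"tz":0.16,"yaw":0},
  {"tx":-3.6,"ty":0.04,"tz":0.17,"yaw":0},
  {"tx":-3.75,"ty":0.04,"tz":0.176,"yaw":0},
])

```text
clock: 21.87
tool_pos: [0.5355, -0.017, 0.0358]
ee_rot: [-0.12, 3.09, -0.01]
contact_force: [-2.8, -1.4, 1.6]
opening: 0.0002
```

Run:
```python
from h import *
for d in (.18,.195,.2): goal(.385+d*.996,-.03+d*.086,.036,.086+np.pi/2)
print(bot.observe()['tool_pos'],bot.observe()['contact_force'])
crop('scene',130,130,330,280,4,'m2.png')
```

```text
cur phi 1.648 tx -0.721 ty 0.005 tz 0.031 yaw -0.008 (j6 -0.11; rows 1) rows 0.6938650780072185 t 21.8667
cur phi 1.648 tx -1.095 ty 0.009 tz 0.049 yaw -0.008 (j6 -0.11; rows 1) rows 1.0543317754707737 t 21.8667
cur phi 1.648 tx -1.220 ty 0.010 tz 0.055 yaw -0.008 (j6 -0.11; rows 1) rows 1.174487914257357 t 21.8667
[ 0.5355202  -0.01697378  0.03583076] [-2.7786242  -1.43276194  1.6208051 ]
```

View pics/m2.png

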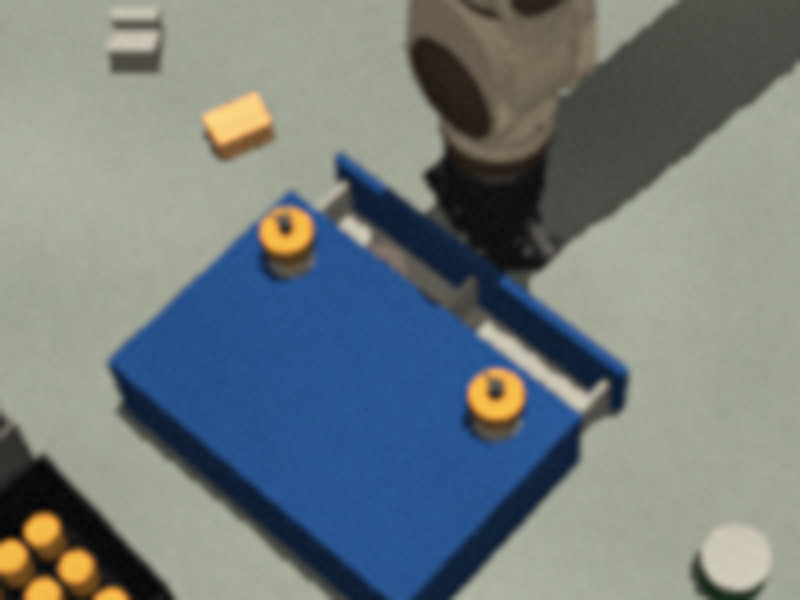

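>>> play_rows([
  {"tx":-0.2,"ty":0,"tz":0.01,"yaw":0},
  {"tx":-0.4,"ty":0,"tz":0.02,"yaw":0},
  {"tx":-0.6,"ty":0.0,"tz":0.03,"yaw":0},
  {"tx":-0.7,"ty":0.0,"tz":0.03,"yaw":0},
  {"tx":-0.8,"ty":0.0,"tz":0.04,"yaw":0},
  {"tx":-0.9,"ty":0.01,"tz":0.04,"yaw":0},
  {"tx":-0.95,"ty":0.01,"tz":0.045,"yaw":0},
  {"tx":-1.0,"ty":0.01,"tz":0.045,"yaw":0},
])

```text
clock: 22.58
tool_pos: [0.5762, -0.0134, 0.036]
ee_rot: [-0.12, 3.09, -0.01]
contact_force: [-2.8, -0.6, -1.0]
opening: -0.0001
```

Run:
```python
from h import *
print(bot.observe()['tool_pos'],bot.observe()['contact_force'])
crop('scene',130,130,330,280,4,'n2.png')
```

```text
[ 0.57622979 -0.01342313  0.0359522 ] [-2.75161134 -0.56920572 -1.04135989]
```

View pics/n2.png

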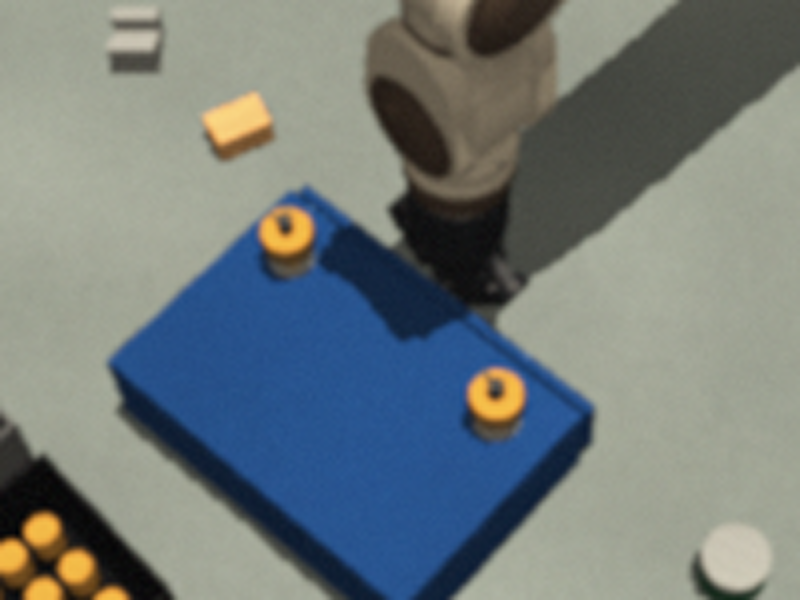

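Nearly shut; a few mm remain, so I push on in 1 mm steps while watching the force.

>>> play_rows([
  {"tx":-0.03,"ty":0,"tz":0,"yaw":0},
  {"tx":-0.06,"ty":0,"tz":0,"yaw":0},
  {"tx":-0.09,"ty":0,"tz":0,"yaw":0},
  {"tx":-0.1,"ty":0,"tz":0,"yaw":0},
])

```text
clock: 22.97
tool_pos: [0.5805, -0.013, 0.0361]
ee_rot: [-0.12, 3.089, -0.009]
contact_force: [-2.3, -0.6, -1.5]
opening: 0.0
```

>>> play_rows([
  {"tx":-0.02,"ty":0,"tz":0,"yaw":0},
  {"tx":-0.04,"ty":0,"tz":0,"yaw":0},
  {"tx":-0.05,"ty":0,"tz":0,"yaw":0},
])

```text
clock: 23.22
tool_pos: [0.5825, -0.0129, 0.0361]
ee_rot: [-0.12, 3.09, -0.009]
contact_force: [-2.6, -0.7, -2.0]
opening: -0.0002
```

>>> play_rows([
  {"tx":-0.02,"ty":0,"tz":0,"yaw":0},
  {"tx":-0.04,"ty":0,"tz":0,"yaw":0},
  {"tx":-0.05,"ty":0,"tz":0,"yaw":0},
])

```text
clock: 23.47
tool_pos: [0.5827, -0.0129, 0.036]
ee_rot: [-0.12, 3.093, -0.01]
contact_force: [-14.8, -1.2, 4.9]
opening: -0.0003
```

>>> play_rows([
  {"tx":-0.02,"ty":0,"tz":0,"yaw":0},
  {"tx":-0.04,"ty":0,"tz":0,"yaw":0},
  {"tx":-0.05,"ty":0,"tz":0,"yaw":0},
])

```text
clock: 23.72
tool_pos: [0.5827, -0.0129, 0.036]
ee_rot: [-0.12, 3.097, -0.01]
contact_force: [-16.5, -1.2, 7.4]
opening: -0.0
```

>>> play_rows([
  {"tx":0.5,"ty":0,"tz":0,"yaw":0},
  {"tx":1.2,"ty":0,"tz":0,"yaw":0},
  {"tx":2.0,"ty":0,"tz":-1,"yaw":0},
  {"tx":3.0,"ty":0,"tz":-2,"yaw":0},
  {"tx":4.0,"ty":0,"tz":-3,"yaw":-0.12},
  {"tx":4.5,"ty":0,"tz":-4,"yaw":-0.24},
  {"tx":4.5,"ty":0,"tz":-4.5,"yaw":-0.36},
  {"tx":4.5,"ty":0,"tz":-4.5,"yaw":-0.48},
  {"tx":4.5,"ty":0,"tz":-4.5,"yaw":-0.6},
  {"tx":4.5,"ty":0,"tz":-4.5,"yaw":-0.72},
  {"tx":4.5,"ty":0,"tz":-4.5,"yaw":-0.84},
  {"tx":4.5,"ty":0,"tz":-4.5,"yaw":-0.96},
  {"tx":4.5,"ty":0,"tz":-4.5,"yaw":-1.08},
  {"tx":4.5,"ty":0,"tz":-4.5,"yaw":-1.2},
  {"tx":4.5,"ty":0,"tz":-4.5,"yaw":-1.32},
  {"tx":4.5,"ty":0,"tz":-4.5,"yaw":-1.44},
  {"tx":4.5,"ty":0,"tz":-4.5,"yaw":-1.44},
], gripper=60)

```text
clock: 25.13
tool_pos: [0.3965, -0.026, 0.2091]
ee_rot: [-2.148, 2.253, -0.053]
contact_force: [0.0, -0.6, 0.0]
opening: 0.0601
```

Run:
```python
from h import *
o=bot.observe();print(o['tool_pos'],o['contact_force'],o['joints'])
a=bot.camera('scene');b=bot.camera('top');cv2.imwrite('pics/s5.png',a);cv2.imwrite('pics/t5.png',b)
A=cv2.resize(a[170:250,180:280],None,fx=6,fy=6,interpolation=cv2.INTER_CUBIC)
B=cv2.resize(b[85:195,190:340],None,fx=5,fy=5,interpolation=cv2.INTER_CUBIC)
cv2.imwrite('pics/o1.png',A);cv2.imwrite('pics/o2.png',B)
def cen(im,sl):
    h=cv2.cvtColor(im,cv2.COLOR_BGR2HSV);m=cv2.inRange(h,(8,120,120),(30,255,255))
    n,l,s,c=cv2.connectedComponentsWithStats(m)
    return [(c[i],s[i]) for i in range(1,n) if s[i][4]>40]
print(cen(a,0));print(cen(b,0))
```

```text
[ 0.39648113 -0.02595852  0.20906879] [ 0.0056623  -0.64353523  0.01947478] [-0.06395211 -0.32849583 -0.24292318  1.61198943 -0.00198923 -1.58715535]
[(array([103.94186047,  15.02325581]), array([ 79,   0,  51,  30, 258], dtype=int32)), (array([396.6728972 ,   7.40186916]), array([386,   1,  20,  12, 107], dtype=int32)), (array([496.71052632,  70.15789474]), array([472,  56,  40,  25, 114], dtype=int32)), (array([188.94814815, 160.71111111]), array([182, 154,  16,  15, 135], dtype=int32)), (array([201.22807018, 187.77192982]), array([195, 182,  13,  12, 114], dtype=int32)), (array([253.64444444, 228.91851852]), array([247, 223,  14,  13, 135], dtype=int32)), (array([140.13636364, 262.13636364]), array([136, 258,   9,   9,  66], dtype=int32)), (array([132., 269.]), array([128, 265,   9,   9,  69], dtype=int32)), (array([148.66666667, 271.5       ]), array([144, 267,  10,  10,  72], dtype=int32)), (array([123.65217391, 275.86956522]), array([119, 272,  10,   9,  69], dtype=int32)), (array([140.39189189, 278.31081081]), array([136, 274,  10,  10,  74], dtype=int32)), (array([153.16197183, 284.37323944]), array([145, 277,  18,  16, 142], dtype=int32)), (array([132.        , 285.32876712]), array([128, 281,   9,  10,  73], dtype=int32)), (array([140.63513514, 295.18918919]), array([136, 291,  10,  10,  74], dtype=int32))]
[(array([257.29613734,  49.49785408]), array([253,  35,  10,  29, 233], dtype=int32)), (array([271.82231405,  48.89669421]), array([267,  35,  11,  29, 242], dtype=int32)), (array([286.30932203,  48.18644068]), array([282,  34,  10,  29, 236], dtype=int32)), (array([305.6875    , 145.27083333]), array([298, 137,  16,  17, 192], dtype=int32)), (array([219.56842105, 155.55789474]), array([212, 148,  16,  16, 190], dtype=int32)), (array([361.74545455, 185.78181818]), array([358, 174,  12,  19,  55], dtype=int32)), (array([454.29454545, 304.99272727]), array([439, 292,  32,  27, 275], dtype=int32))]
```

View pics/o1.png

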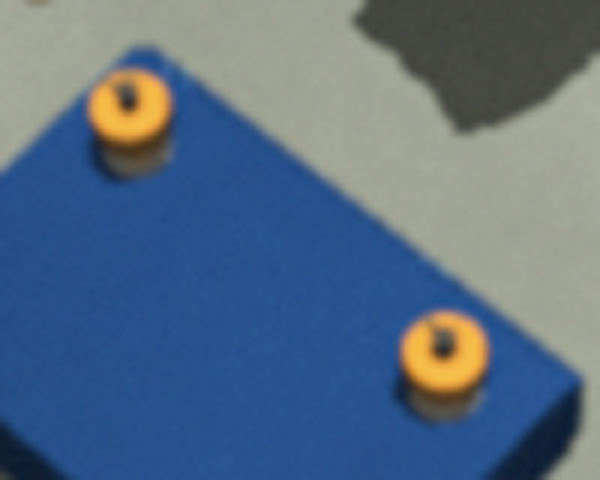

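View pics/o2.png

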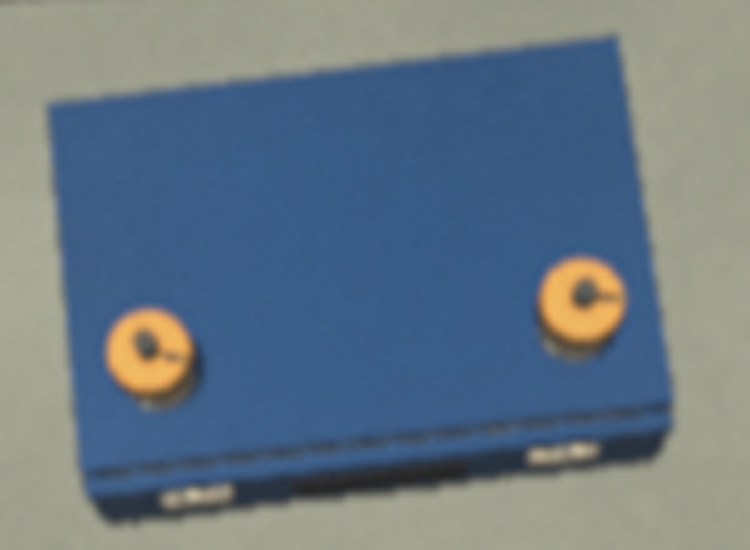

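```bash
cat >> h.py <<'E'
def tri(ps,pt):
    Ps=[]
    for n in('scene','top'):
        K,Rm,t=cal(n);Ps.append(K@np.c_[Rm,t])
    X=cv2.triangulatePoints(Ps[0],Ps[1],np.float64(ps).reshape(2,1),np.float64(pt).reshape(2,1));return (X[:3]/X[3]).ravel()
E
python3 - <<'E'
from h import *
np.set_printoptions(precision=4,suppress=True)
L=tri((254.0,228.6),(220.0,155.4));r=tri((201.5,187.6),(306.2,145.0))
print(L,r)
for z in (.126,.134): print(z,px2w('top',220,155.4,z),px2w('scene',254,228.6,z),px2w('top',306.2,145.0,z),px2w('scene',201.5,187.6,z))
goal(.637,.098,.2)
E
```

```text
[0.6379 0.0987 0.1256] [ 0.6559 -0.1098  0.1276]
0.126 [0.6389 0.0972 0.126 ] [0.6374 0.0998 0.126 ] [ 0.6573 -0.1113  0.126 ] [ 0.6551 -0.1098  0.126 ]
0.134 [0.6364 0.0962 0.134 ] [0.6401 0.1026 0.134 ] [ 0.6546 -0.1104  0.134 ] [ 0.6576 -0.1057  0.134 ]
cur phi 3.084 tx -3.439 ty -5.816 tz 0.468  rows 6.512410507284462 t 25.2333
```

>>> play_rows([
  {"tx":-3.44,"ty":-5.82,"tz":0.4,"yaw":-0.12},
  {"tx":-3.44,"ty":-5.82,"tz":0.4,"yaw":-0.24},
  {"tx":-3.44,"ty":-5.82,"tz":0.4,"yaw":-0.36},
  {"tx":-3.44,"ty":-5.82,"tz":0.4,"yaw":-0.48},
  {"tx":-3.44,"ty":-5.82,"tz":0.4,"yaw":-0.6},
  {"tx":-3.44,"ty":-5.82,"tz":0.4,"yaw":-0.72},
  {"tx":-3.44,"ty":-5.82,"tz":0.4,"yaw":-0.84},
  {"tx":-3.44,"ty":-5.82,"tz":0.4,"yaw":-0.96},
  {"tx":-3.44,"ty":-5.82,"tz":0.4,"yaw":-1.08},
  {"tx":-3.44,"ty":-5.82,"tz":0.4,"yaw":-1.2},
  {"tx":-3.44,"ty":-5.82,"tz":0.4,"yaw":-1.32},
  {"tx":-3.44,"ty":-5.82,"tz":0.4,"yaw":-1.44},
  {"tx":-3.44,"ty":-5.82,"tz":0.4,"yaw":-1.52},
  {"tx":-3.44,"ty":-5.82,"tz":0.4,"yaw":-1.52},
  {"tx":-3.44,"ty":-5.82,"tz":0.4,"yaw":-1.52},
])

```text
clock: 26.48
tool_pos: [0.6372, 0.0981, 0.2027]
ee_rot: [3.134, -0.178, 0.069]
contact_force: [-0.0, 0.2, 1.2]
opening: 0.06
```

Run:
```python
from h import *
o=bot.observe();print(o['tool_pos'],o['contact_force'],o['joints'],R.from_rotvec(o['ee_rot']).as_matrix()[:,2])
goal(.638,.0982,.15)
goal(.638,.0982,.101)
```

```text
[0.63718774 0.09809819 0.20270649] [-0.03973352  0.15101162  1.17340845] [ 0.15784027  0.26666532  0.325127    1.58689779 -0.01150222 -2.87064366] [ 0.04362632 -0.004703   -0.99903685]
cur phi -1.684 tx -0.038 ty -0.004 tz 1.317  rows 1.2671356608355493 t 26.4833
cur phi -1.684 tx -0.092 ty -0.004 tz 2.541  rows 2.444946660541917 t 26.4833
```

>>> play_rows([
  {"tx":-0.02,"ty":0,"tz":0.7,"yaw":0},
  {"tx":-0.03,"ty":0,"tz":1.4,"yaw":0},
  {"tx":-0.05,"ty":0,"tz":2.0,"yaw":0},
  {"tx":-0.07,"ty":0,"tz":2.4,"yaw":0},
  {"tx":-0.07,"ty":0,"tz":2.54,"yaw":0},
  {"tx":-0.07,"ty":0,"tz":2.54,"yaw":0},
  {"tx":-0.07,"ty":0,"tz":2.54,"yaw":0},
])

```text
clock: 27.07
tool_pos: [0.6392, 0.098, 0.102]
ee_rot: [3.134, -0.181, 0.07]
contact_force: [-0.1, 0.1, 0.6]
opening: 0.06
```

>>> play_rows([
  {"tx":0,"ty":0,"tz":0,"yaw":0},
  {"tx":0,"ty":0,"tz":0,"yaw":0},
  {"tx":0,"ty":0,"tz":0,"yaw":0},
  {"tx":0,"ty":0,"tz":0,"yaw":0},
  {"tx":0,"ty":0,"tz":0,"yaw":0},
], gripper=20, grip_force=40)

```text
clock: 27.48
tool_pos: [0.6402, 0.0986, 0.1043]
ee_rot: [3.135, -0.181, 0.075]
contact_force: [-0.7, 3.4, 6.1]
opening: 0.0386
```

Run:
```python
from h import *
o=bot.observe();print(o['tool_pos'],o['contact_force'],o['wrist_torque'],o['opening'])
crop('scene',200,150,320,260,5,'q2.png')
```

```text
[0.64015254 0.09855987 0.10426442] [-0.67474528  3.37778405  6.1433471 ] [ 0.52456723  0.13637581 -0.02786388] 0.03856896151415402
```

View pics/q2.png

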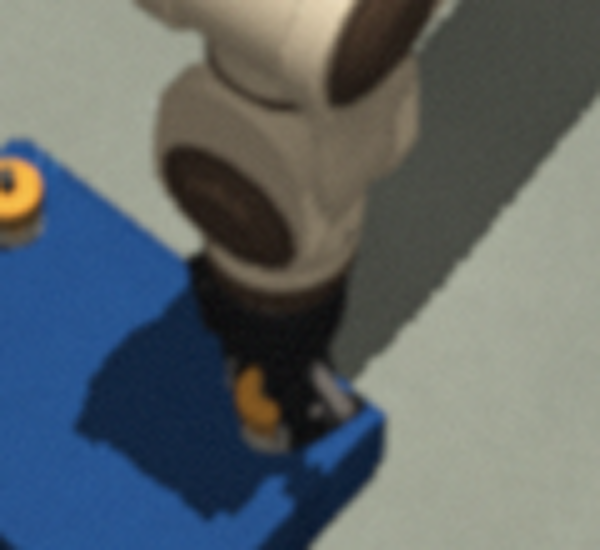

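>>> play_rows([
  {"tx":0,"ty":0,"tz":0,"yaw":0.1},
  {"tx":0,"ty":0,"tz":0.01,"yaw":0.2},
  {"tx":0,"ty":0,"tz":0.01,"yaw":0.3},
  {"tx":0,"ty":0,"tz":0.01,"yaw":0.4},
  {"tx":0,"ty":0,"tz":0.02,"yaw":0.5},
  {"tx":0,"ty":0,"tz":0.02,"yaw":0.6},
  {"tx":0,"ty":0,"tz":0.02,"yaw":0.7},
  {"tx":0,"ty":0,"tz":0.03,"yaw":0.8},
])

```text
clock: 28.2
tool_pos: [0.6397, 0.098, 0.1033]
ee_rot: [-2.799, 1.388, -0.069]
contact_force: [-3.9, -0.8, 1.2]
opening: 0.0388
```

```bash
cat >> h.py <<'E'
def st():
    np.set_printoptions(precision=4,suppress=True)
    o=bot.observe();Rm=R.from_rotvec(o['ee_rot']).as_matrix();print('t',o['clock'],o['tool_pos'],'F',o['contact_force'],'M',o['wrist_torque'],'op',o['opening'],'j6',o['joints'][5],'eff',o['effort'][5],'phi',np.arctan2(Rm[1,1],Rm[0,1]),'z',Rm[:,2])
E
python3 -c "
from h import *
st()"
```

```text
t 28.2 [0.6397 0.098  0.1033] F [-3.9486 -0.7742  1.1848] M [-1.0671  1.5457  0.0674] op 0.0387773007670664 j6 -2.063503789127294 eff -1.8545528501272202 phi -2.49123017011269 z [ 0.0467 -0.0049 -0.9989]
```

>>> play_rows([
  {"tx":0,"ty":0,"tz":0,"yaw":0.12},
  {"tx":0,"ty":0,"tz":0.01,"yaw":0.24},
  {"tx":0,"ty":0,"tz":0.01,"yaw":0.36},
  {"tx":0,"ty":0,"tz":0.02,"yaw":0.48},
  {"tx":0,"ty":0,"tz":0.02,"yaw":0.6},
  {"tx":0,"ty":0,"tz":0.02,"yaw":0.72},
  {"tx":0,"ty":0,"tz":0.03,"yaw":0.84},
  {"tx":0,"ty":0,"tz":0.03,"yaw":0.96},
])

```text
clock: 28.87
tool_pos: [0.6393, 0.0983, 0.1021]
ee_rot: [-1.824, 2.515, -0.047]
contact_force: [0.4, 1.8, -3.3]
opening: 0.0388
```

```bash
python3 -c "
from h import *
st()"
```

```text
t 28.8667 [0.6393 0.0983 0.1021] F [ 0.36    1.7557 -3.2931] M [0.3072 0.8605 0.1063] op 0.03875252066449959 j6 -1.0972580644588528 eff -2.2794532030820847 phi 2.8251977733934046 z [ 0.0456 -0.0045 -0.9989]
```

>>> play_rows([
  {"tx":0,"ty":0,"tz":0.01,"yaw":0.12},
  {"tx":0,"ty":0,"tz":0.01,"yaw":0.24},
  {"tx":0,"ty":0,"tz":0.01,"yaw":0.36},
  {"tx":0,"ty":0,"tz":0.02,"yaw":0.48},
  {"tx":0,"ty":0,"tz":0.02,"yaw":0.6},
  {"tx":0,"ty":0,"tz":0.02,"yaw":0.72},
])

```text
clock: 29.37
tool_pos: [0.6393, 0.0984, 0.1012]
ee_rot: [-0.809, 2.991, -0.025]
contact_force: [0.9, 2.7, -6.5]
opening: 0.0389
```

```bash
python3 -c "
from h import *
st()"
```

```text
t 29.3667 [0.6393 0.0984 0.1012] F [ 0.9322  2.7    -6.5153] M [0.1991 0.1166 0.0482] op 0.03892347823951606 j6 -0.37103707814210674 eff -2.2767381370067596 phi 2.0988630205541403 z [ 0.0454 -0.0044 -0.999 ]
```

>>> play_rows([
  {"tx":0,"ty":0,"tz":0.02,"yaw":0.12},
  {"tx":0,"ty":0,"tz":0.03,"yaw":0.24},
  {"tx":0,"ty":0,"tz":0.03,"yaw":0.36},
  {"tx":0,"ty":0,"tz":0.04,"yaw":0.48},
  {"tx":0,"ty":0,"tz":0.04,"yaw":0.6},
  {"tx":0,"ty":0,"tz":0.05,"yaw":0.72},
])

```text
clock: 29.87
tool_pos: [0.6394, 0.0985, 0.0999]
ee_rot: [0.305, 3.081, -0.0]
contact_force: [-1.9, -0.5, 3.9]
opening: 0.0389
```

```bash
python3 -c "
from h import *
st()"
```

```text
t 29.8667 [0.6394 0.0985 0.0999] F [-1.8852 -0.5313  3.9299] M [-0.409   0.8375  0.0652] op 0.03892284957992546 j6 0.3552028939083409 eff -2.267819792032242 phi 1.3734151052900476 z [ 0.0456 -0.0046 -0.9989]
```

>>> play_rows([
  {"tx":0,"ty":0,"tz":0.0,"yaw":0.12},
  {"tx":0,"ty":0,"tz":0.01,"yaw":0.24},
  {"tx":0,"ty":0,"tz":0.01,"yaw":0.36},
  {"tx":0,"ty":0,"tz":0.01,"yaw":0.48},
  {"tx":0,"ty":0,"tz":0.02,"yaw":0.6},
])

```text
clock: 30.28
tool_pos: [0.6392, 0.0985, 0.0994]
ee_rot: [1.211, 2.851, 0.02]
contact_force: [-0.5, 1.9, 1.1]
opening: 0.039
```

```bash
python3 -c "
from h import *
st()"
```

```text
t 30.2833 [0.6392 0.0985 0.0994] F [-0.5285  1.8542  1.1272] M [-0.5302  1.0758  0.0995] op 0.038956244106414226 j6 0.9614277120583875 eff -2.253057137131691 phi 0.7678306914601376 z [ 0.0452 -0.0051 -0.999 ]
```

>>> play_rows([
  {"tx":0,"ty":0,"tz":0.01,"yaw":0.12},
  {"tx":0,"ty":0,"tz":0.01,"yaw":0.24},
  {"tx":0,"ty":0,"tz":0.01,"yaw":0.36},
  {"tx":0,"ty":0,"tz":0.02,"yaw":0.48},
  {"tx":0,"ty":0,"tz":0.02,"yaw":0.6},
])

```text
clock: 30.7
tool_pos: [0.6391, 0.1007, 0.0986]
ee_rot: [2.009, 2.369, 0.044]
contact_force: [4.4, 7.6, -2.6]
opening: 0.0385
```

```bash
python3 -c "
from h import *
st()"
```

```text
t 30.7 [0.6391 0.1007 0.0986] F [ 4.3914  7.5875 -2.5888] M [ 0.9469 -0.2252  0.872 ] op 0.038499193835068855 j6 1.5665066813072035 eff -1.3302717357873917 phi 0.1640329514140896 z [ 0.0448 -0.0009 -0.999 ]
```

>>> play_rows([
  {"tx":0,"ty":0,"tz":0,"yaw":0.08},
  {"tx":0,"ty":0,"tz":0,"yaw":0.15},
  {"tx":0,"ty":0,"tz":0,"yaw":0.15},
])

```text
clock: 30.95
tool_pos: [0.6394, 0.1034, 0.0988]
ee_rot: [2.187, 2.213, 0.054]
contact_force: [3.4, 13.1, -5.0]
opening: 0.0386
```

```bash
python3 -c "
from h import *
st()"
```

```text
t 30.95 [0.6394 0.1034 0.0988] F [ 3.4186 13.0744 -5.0296] M [2.5838 0.0478 0.628 ] op 0.038616294814029076 j6 1.7205380792184832 eff 1.7946957796812057 phi 0.012002223653510828 z [ 0.0454  0.0038 -0.999 ]
```

>>> play_rows([
  {"tx":0,"ty":0,"tz":0,"yaw":0},
  {"tx":0,"ty":0,"tz":0,"yaw":0},
  {"tx":0,"ty":0,"tz":0,"yaw":0},
  {"tx":0,"ty":0,"tz":0,"yaw":0},
  {"tx":0,"ty":0,"tz":-0.5,"yaw":0},
  {"tx":0,"ty":0,"tz":-1.5,"yaw":0},
  {"tx":0,"ty":0,"tz":-2.5,"yaw":0},
  {"tx":0,"ty":0,"tz":-2.6,"yaw":0},
  {"tx":0,"ty":0,"tz":-2.6,"yaw":0},
], gripper=62)

```text
clock: 31.7
tool_pos: [0.636, 0.1028, 0.2068]
ee_rot: [2.185, 2.21, 0.061]
contact_force: [0.6, 0.1, -0.4]
opening: 0.0617
```

```bash
python3 -c "
from h import *
st()
goal(.45,.0,.2)
goal(.655,-.1105,.2)
"
```

```text
t 31.7 [0.636  0.1028 0.2068] F [ 0.5567  0.1044 -0.388 ] M [-0.0063  0.0015 -0.0293] op 0.061678730192413864 j6 1.7211744101423336 eff 0.0011175283725606278 phi 0.011451942149791838 z [ 0.0516  0.0045 -0.9987]
cur phi 0.011 tx -2.517 ty -4.682 tz -0.083  rows 5.112017825662222 t 31.7
cur phi 0.011 tx -5.340 ty 0.404 tz 0.169  rows 5.151400411869952 t 31.7
```

>>> play_rows([
  {"tx":-2.5,"ty":-4.68,"tz":0,"yaw":-0.12},
  {"tx":-2.5,"ty":-4.68,"tz":0,"yaw":-0.24},
  {"tx":-2.5,"ty":-4.68,"tz":0,"yaw":-0.36},
  {"tx":-2.5,"ty":-4.68,"tz":0,"yaw":-0.48},
  {"tx":-2.5,"ty":-4.68,"tz":0,"yaw":-0.6},
  {"tx":-2.5,"ty":-4.68,"tz":0,"yaw":-0.72},
  {"tx":-2.5,"ty":-4.68,"tz":0,"yaw":-0.84},
  {"tx":-2.5,"ty":-4.68,"tz":0,"yaw":-0.96},
  {"tx":-2.5,"ty":-4.68,"tz":0,"yaw":-1.08},
  {"tx":-2.5,"ty":-4.68,"tz":0,"yaw":-1.2},
  {"tx":-2.5,"ty":-4.68,"tz":0,"yaw":-1.32},
  {"tx":-2.5,"ty":-4.68,"tz":0,"yaw":-1.44},
  {"tx":-2.5,"ty":-4.68,"tz":0,"yaw":-1.56},
  {"tx":-2.5,"ty":-4.68,"tz":0,"yaw":-1.68},
  {"tx":-2.5,"ty":-4.68,"tz":0,"yaw":-1.8},
  {"tx":-2.5,"ty":-4.68,"tz":0,"yaw":-1.92},
  {"tx":-2.5,"ty":-4.68,"tz":0,"yaw":-2.04},
  {"tx":-2.5,"ty":-4.68,"tz":0,"yaw":-2.15},
  {"tx":-2.5,"ty":-4.68,"tz":0,"yaw":-2.15},
])

```text
clock: 33.28
tool_pos: [0.4498, 0.0005, 0.1955]
ee_rot: [-0.907, 2.956, -0.016]
contact_force: [0.2, -0.3, -0.5]
opening: 0.062
```

```bash
python3 -c "
from h import *
st()
goal(.655,-.1105,.2)
b=crop('top',190,85,340,195,5,'r1.png')
a=crop('scene',180,170,280,250,6,'r2.png')
cv2.imwrite('pics/t6.png',b);cv2.imwrite('pics/s6.png',a)
"
```

```text
t 33.2833 [0.4498 0.0005 0.1955] F [ 0.1699 -0.263  -0.5397] M [0.013  0.0838 0.0501] op 0.06202674905978719 j6 -0.5969618281114437 eff -2.0590724050998688 phi 2.1656915902842444 z [ 0.0501  0.0043 -0.9987]
cur phi 2.166 tx -2.689 ty -5.174 tz 0.134  rows 5.608353861528065 t 33.2833
```

View pics/r1.png

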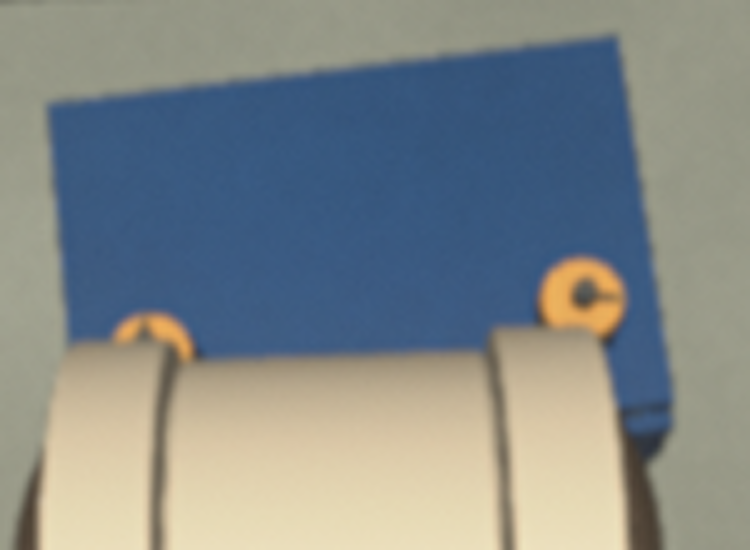

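View pics/r2.png

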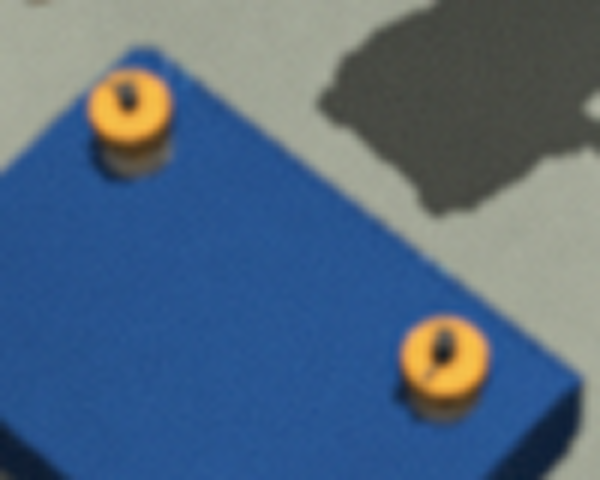

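>>> play_rows([
  {"tx":-2.69,"ty":-5.17,"tz":0,"yaw":-0.12},
  {"tx":-2.69,"ty":-5.17,"tz":0,"yaw":-0.24},
  {"tx":-2.69,"ty":-5.17,"tz":0,"yaw":-0.36},
  {"tx":-2.69,"ty":-5.17,"tz":0,"yaw":-0.48},
  {"tx":-2.69,"ty":-5.17,"tz":0,"yaw":-0.6},
  {"tx":-2.69,"ty":-5.17,"tz":0,"yaw":-0.72},
  {"tx":-2.69,"ty":-5.17,"tz":0,"yaw":-0.84},
  {"tx":-2.69,"ty":-5.17,"tz":0,"yaw":-0.96},
  {"tx":-2.69,"ty":-5.17,"tz":0,"yaw":-1.08},
  {"tx":-2.69,"ty":-5.17,"tz":0,"yaw":-1.2},
  {"tx":-2.69,"ty":-5.17,"tz":0,"yaw":-1.32},
  {"tx":-2.69,"ty":-5.17,"tz":0,"yaw":-1.44},
  {"tx":-2.69,"ty":-5.17,"tz":0,"yaw":-1.56},
  {"tx":-2.69,"ty":-5.17,"tz":0,"yaw":-1.68},
  {"tx":-2.69,"ty":-5.17,"tz":0,"yaw":-1.8},
  {"tx":-2.69,"ty":-5.17,"tz":0,"yaw":-1.92},
  {"tx":-2.69,"ty":-5.17,"tz":0,"yaw":-2.04},
  {"tx":-2.69,"ty":-5.17,"tz":0,"yaw":-2.12},
  {"tx":-2.69,"ty":-5.17,"tz":0,"yaw":-2.12},
])

```text
clock: 34.97
tool_pos: [0.6537, -0.1122, 0.2051]
ee_rot: [-3.052, 0.674, -0.074]
contact_force: [0.3, 1.1, 0.1]
opening: 0.0624
```

```bash
python3 -c "
from h import *
st()
goal(.657,-.1105,.102)
"
```

```text
t 34.9667 [ 0.6537 -0.1122  0.2051] F [0.2941 1.1394 0.0855] M [-0.0365  0.0978  0.0132] op 0.06236606898294926 j6 -2.882006038703834 eff -1.6401644423604012 phi -2.0050593072792218 z [ 0.0497  0.0045 -0.9988]
cur phi -2.005 tx -0.054 ty -0.008 tz 2.579  rows 2.479890472135468 t 34.9667
```

>>> play_rows([
  {"tx":0,"ty":0,"tz":0.7,"yaw":0},
  {"tx":-0.02,"ty":0,"tz":1.4,"yaw":0},
  {"tx":-0.04,"ty":0,"tz":2.0,"yaw":0},
  {"tx":-0.05,"ty":0,"tz":2.4,"yaw":0},
  {"tx":-0.05,"ty":0,"tz":2.58,"yaw":0},
  {"tx":-0.05,"ty":0,"tz":2.58,"yaw":0},
  {"tx":-0.05,"ty":0,"tz":2.58,"yaw":0},
])

```text
clock: 35.55
tool_pos: [0.6571, -0.1109, 0.1024]
ee_rot: [-3.051, 0.678, -0.075]
contact_force: [0.3, 0.6, 0.8]
opening: 0.0625
```

>>> play_rows([
  {"tx":0,"ty":0,"tz":0,"yaw":0},
  {"tx":0,"ty":0,"tz":0,"yaw":0},
  {"tx":0,"ty":0,"tz":0,"yaw":0},
  {"tx":0,"ty":0,"tz":0,"yaw":0},
  {"tx":0,"ty":0,"tz":0,"yaw":0},
], gripper=20)

```text
clock: 35.97
tool_pos: [0.6581, -0.1107, 0.1046]
ee_rot: [-3.05, 0.678, -0.08]
contact_force: [-0.1, 2.3, 6.5]
opening: 0.0388
```

>>> play_rows([
  {"tx":0,"ty":0,"tz":0,"yaw":0.1},
  {"tx":0,"ty":0,"tz":0.01,"yaw":0.2},
  {"tx":0,"ty":0,"tz":0.01,"yaw":0.3},
  {"tx":0,"ty":0,"tz":0.01,"yaw":0.4},
  {"tx":0,"ty":0,"tz":0.02,"yaw":0.5},
  {"tx":0,"ty":0,"tz":0.02,"yaw":0.6},
  {"tx":0,"ty":0,"tz":0.02,"yaw":0.7},
  {"tx":0,"ty":0,"tz":0.03,"yaw":0.8},
])

```text
clock: 36.63
tool_pos: [0.6576, -0.111, 0.1037]
ee_rot: [-2.527, 1.809, -0.063]
contact_force: [-3.0, -0.3, 1.7]
opening: 0.0389
```

```bash
python3 -c "
from h import *
st()
"
```

```text
t 36.6333 [ 0.6576 -0.111   0.1037] F [-2.9692 -0.2903  1.6562] M [-0.5238  1.4389  0.1188] op 0.038915374492988264 j6 -2.0710166729505843 eff -1.8755672872066498 phi -2.813214628574111 z [ 0.0521  0.0034 -0.9986]
```

>>> play_rows([
  {"tx":0,"ty":0,"tz":0.01,"yaw":0.12},
  {"tx":0,"ty":0,"tz":0.01,"yaw":0.24},
  {"tx":0,"ty":0,"tz":0.02,"yaw":0.36},
  {"tx":0,"ty":0,"tz":0.02,"yaw":0.48},
  {"tx":0,"ty":0,"tz":0.02,"yaw":0.6},
  {"tx":0,"ty":0,"tz":0.03,"yaw":0.72},
  {"tx":0,"ty":0,"tz":0.03,"yaw":0.84},
  {"tx":0,"ty":0,"tz":0.04,"yaw":0.96},
])

```text
clock: 37.3
tool_pos: [0.6575, -0.1108, 0.1023]
ee_rot: [-1.391, 2.763, -0.031]
contact_force: [-1.5, 2.3, 1.2]
opening: 0.0391
```

```bash
python3 -c "
from h import *
st()
"
```

```text
t 37.3 [ 0.6575 -0.1108  0.1023] F [-1.5355  2.2892  1.1914] M [0.2393 0.6531 0.1458] op 0.03907230981010636 j6 -1.1046470961671166 eff -2.2872143983840942 phi 2.502869411405152 z [ 0.0516  0.0037 -0.9987]
```

>>> play_rows([
  {"tx":0,"ty":0,"tz":0.01,"yaw":0.12},
  {"tx":0,"ty":0,"tz":0.02,"yaw":0.24},
  {"tx":0,"ty":0,"tz":0.02,"yaw":0.36},
  {"tx":0,"ty":0,"tz":0.02,"yaw":0.48},
  {"tx":0,"ty":0,"tz":0.03,"yaw":0.6},
])

```text
clock: 37.72
tool_pos: [0.6575, -0.1107, 0.1015]
ee_rot: [-0.502, 3.049, -0.007]
contact_force: [-1.3, 1.0, 1.8]
opening: 0.039
```

```bash
python3 -c "
from h import *
st()
"
```

```text
t 37.7167 [ 0.6575 -0.1107  0.1015] F [-1.3304  1.0199  1.8462] M [-0.1097  0.4017  0.0683] op 0.038951660734726404 j6 -0.49835500103207353 eff -2.278762310743332 phi 1.8971134521201645 z [ 0.0516  0.0036 -0.9987]
```

>>> play_rows([
  {"tx":0,"ty":0,"tz":0.01,"yaw":0.12},
  {"tx":0,"ty":0,"tz":0.02,"yaw":0.24},
  {"tx":0,"ty":0,"tz":0.02,"yaw":0.36},
  {"tx":0,"ty":0,"tz":0.02,"yaw":0.48},
  {"tx":0,"ty":0,"tz":0.03,"yaw":0.6},
])

```text
clock: 38.13
tool_pos: [0.6575, -0.1107, 0.1007]
ee_rot: [0.431, 3.061, 0.016]
contact_force: [-2.5, 1.5, 1.1]
opening: 0.0387
```

```bash
python3 -c "
from h import *
st()
"
```

```text
t 38.1333 [ 0.6575 -0.1107  0.1007] F [-2.5399  1.5092  1.126 ] M [-0.3912  0.7795  0.0725] op 0.03871457249788292 j6 0.1079778495598777 eff -2.2573010623455048 phi 1.291679723723093 z [ 0.0513  0.003  -0.9987]
```

>>> play_rows([
  {"tx":0,"ty":0,"tz":0.01,"yaw":0.12},
  {"tx":0,"ty":0,"tz":0.01,"yaw":0.24},
  {"tx":0,"ty":0,"tz":0.02,"yaw":0.36},
  {"tx":0,"ty":0,"tz":0.02,"yaw":0.48},
])

```text
clock: 38.47
tool_pos: [0.6572, -0.1108, 0.1002]
ee_rot: [1.156, 2.871, 0.032]
contact_force: [-0.1, 2.0, -0.5]
opening: 0.0388
```

```bash
python3 -c "
from h import *
st()
"
```

```text
t 38.4667 [ 0.6572 -0.1108  0.1002] F [-0.1126  1.9878 -0.4903] M [-0.7561  1.1174  0.0684] op 0.03883634527329298 j6 0.5942067191145152 eff -2.231244295835495 phi 0.8059153556351971 z [ 0.0506  0.002  -0.9987]
```

>>> play_rows([
  {"tx":0,"ty":0,"tz":0.01,"yaw":0.12},
  {"tx":0,"ty":0,"tz":0.01,"yaw":0.24},
  {"tx":0,"ty":0,"tz":0.02,"yaw":0.36},
  {"tx":0,"ty":0,"tz":0.02,"yaw":0.48},
])

```text
clock: 38.8
tool_pos: [0.6571, -0.1106, 0.0993]
ee_rot: [1.817, 2.514, 0.048]
contact_force: [3.4, 3.1, -2.5]
opening: 0.0389
```

```bash
python3 -c "
from h import *
st()
"
```

```text
t 38.8 [ 0.6571 -0.1106  0.0993] F [ 3.4108  3.0578 -2.4844] M [-0.0662  0.9928  0.1476] op 0.03890895489314404 j6 1.0805286702920596 eff -2.2518467903137207 phi 0.3197561157638779 z [ 0.0498  0.0018 -0.9988]
```

>>> play_rows([
  {"tx":0,"ty":0,"tz":0.01,"yaw":0.12},
  {"tx":0,"ty":0,"tz":0.01,"yaw":0.24},
  {"tx":0,"ty":0,"tz":0.02,"yaw":0.36},
])

```text
clock: 39.05
tool_pos: [0.6572, -0.1103, 0.0986]
ee_rot: [2.248, 2.146, 0.058]
contact_force: [3.3, 1.8, -0.6]
opening: 0.0387
```

```bash
python3 -c "
from h import *
st()
"
```

```text
t 39.05 [ 0.6572 -0.1103  0.0986] F [ 3.2893  1.7812 -0.6202] M [0.1786 0.7769 0.0698] op 0.03869190765418766 j6 1.4469073505137708 eff -2.2539494186639786 phi -0.04664659014938751 z [ 0.0496  0.0019 -0.9988]
```

>>> play_rows([
  {"tx":0,"ty":0,"tz":0.01,"yaw":0.12},
  {"tx":0,"ty":0,"tz":0.01,"yaw":0.24},
  {"tx":0,"ty":0,"tz":0.01,"yaw":0.36},
])

```text
clock: 39.3
tool_pos: [0.658, -0.1094, 0.0986]
ee_rot: [2.606, 1.707, 0.07]
contact_force: [9.7, 13.5, -4.3]
opening: 0.039
```

```bash
python3 -c "
from h import *
st()
"
```

```text
t 39.3 [ 0.658  -0.1094  0.0986] F [ 9.66   13.4728 -4.3322] M [ 2.7152 -1.3602  1.2126] op 0.03902314693781341 j6 1.812207077090126 eff -1.183064952492714 phi -0.41159832530298907 z [ 0.0512  0.0035 -0.9987]
```

>>> play_rows([
  {"tx":0,"ty":0,"tz":0.01,"yaw":0.12},
  {"tx":0,"ty":0,"tz":0.01,"yaw":0.24},
  {"tx":0,"ty":0,"tz":0.01,"yaw":0.3},
])

```text
clock: 39.55
tool_pos: [0.6602, -0.1073, 0.0989]
ee_rot: [2.842, 1.296, 0.084]
contact_force: [14.3, 11.4, -5.7]
opening: 0.0389
```

```bash
python3 -c "
from h import *
st()
"
```

```text
t 39.55 [ 0.6602 -0.1073  0.0989] F [14.2983 11.4393 -5.7469] M [ 2.2712 -2.3329  1.1753] op 0.03893899866370569 j6 2.118207961419159 eff 0.8991436846554279 phi -0.7157247926404616 z [ 0.0557  0.0067 -0.9984]
```

>>> play_rows([
  {"tx":0,"ty":0,"tz":0,"yaw":0},
  {"tx":0,"ty":0,"tz":0,"yaw":0},
  {"tx":0,"ty":0,"tz":0,"yaw":0},
  {"tx":0,"ty":0,"tz":0,"yaw":0},
  {"tx":0,"ty":0,"tz":-0.5,"yaw":0},
  {"tx":0,"ty":0,"tz":-1.5,"yaw":0},
  {"tx":0,"ty":0,"tz":-2.5,"yaw":0},
  {"tx":0,"ty":0,"tz":-2.6,"yaw":0},
  {"tx":0,"ty":0,"tz":-2.6,"yaw":0},
], gripper=62)

```text
clock: 40.3
tool_pos: [0.6555, -0.1086, 0.2069]
ee_rot: [2.838, 1.295, 0.091]
contact_force: [0.1, -0.4, 0.5]
opening: 0.0618
```

```bash
python3 -c "
from h import *
st()
goal(.35,-.15,.25)
goal(.18,-.42,.25)
"
```

```text
t 40.3 [ 0.6555 -0.1086  0.2069] F [ 0.0955 -0.4088  0.4712] M [ 0.0151  0.0447 -0.0505] op 0.06177153763467375 j6 2.1151297829976796 eff 0.0024306392879225314 phi -0.7158398284478348 z [ 0.0618  0.0054 -0.9981]
cur phi -0.716 tx -5.729 ty -5.034 tz -1.552  rows 7.483304633360311 t 40.3
cur phi -0.716 tx -13.606 ty -3.812 tz -1.851  rows 13.702445036833508 t 40.3
```

>>> play_rows([
  {"tx":-5.7,"ty":-5.0,"tz":-1.5,"yaw":0},
  {"tx":-5.7,"ty":-5.0,"tz":-1.5,"yaw":0},
  {"tx":-5.7,"ty":-5.0,"tz":-1.5,"yaw":0},
  {"tx":-5.7,"ty":-5.0,"tz":-1.5,"yaw":0},
  {"tx":-5.7,"ty":-5.0,"tz":-1.5,"yaw":0},
  {"tx":-5.7,"ty":-5.0,"tz":-1.5,"yaw":0},
  {"tx":-5.7,"ty":-5.0,"tz":-1.5,"yaw":0},
  {"tx":-13.6,"ty":-3.8,"tz":-1.8,"yaw":0},
  {"tx":-13.6,"ty":-3.8,"tz":-1.8,"yaw":0},
  {"tx":-13.6,"ty":-3.8,"tz":-1.8,"yaw":0},
  {"tx":-13.6,"ty":-3.8,"tz":-1.8,"yaw":0},
  {"tx":-13.6,"ty":-3.8,"tz":-1.8,"yaw":0},
  {"tx":-13.6,"ty":-3.8,"tz":-1.8,"yaw":0},
  {"tx":-13.6,"ty":-3.8,"tz":-1.8,"yaw":0},
  {"tx":-13.6,"ty":-3.8,"tz":-1.8,"yaw":0},
  {"tx":-13.6,"ty":-3.8,"tz":-1.8,"yaw":0},
  {"tx":-13.6,"ty":-3.8,"tz":-1.8,"yaw":0},
])

```text
clock: 41.72
tool_pos: [0.179, -0.421, 0.2464]
ee_rot: [2.843, 1.29, 0.091]
contact_force: [0.1, 0.5, 0.3]
opening: 0.0621
```

```bash
python3 -c "
from h import *
st()
b=crop('top',190,85,340,195,5,'u1.png')
a=crop('scene',180,170,280,250,6,'u2.png')
cv2.imwrite('pics/t7.png',b);cv2.imwrite('pics/s7.png',a)
"
```

```text
t 41.7167 [ 0.179  -0.421   0.2464] F [0.0554 0.5288 0.3088] M [ 0.0422 -0.0118 -0.0068] op 0.06206890058765991 j6 1.0842214188719885 eff -0.34428471699357033 phi -0.7197275698183675 z [ 0.0607  0.0078 -0.9981]
```

View pics/u1.png

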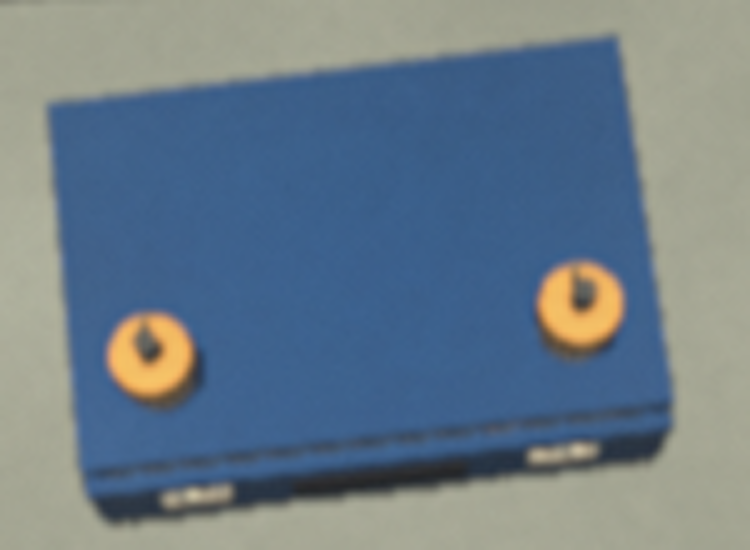

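View pics/u2.png

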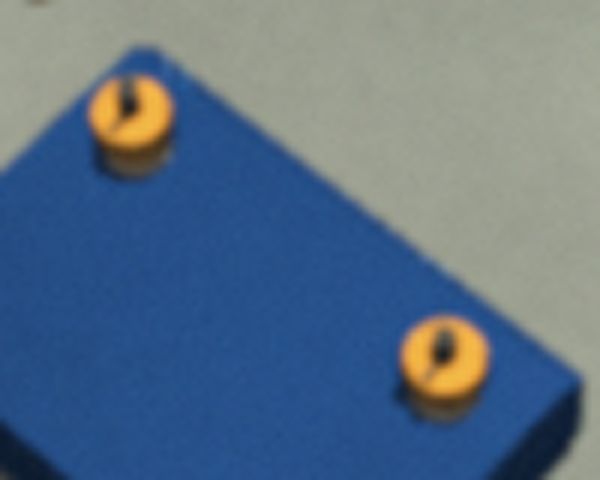

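View pics/t7.png

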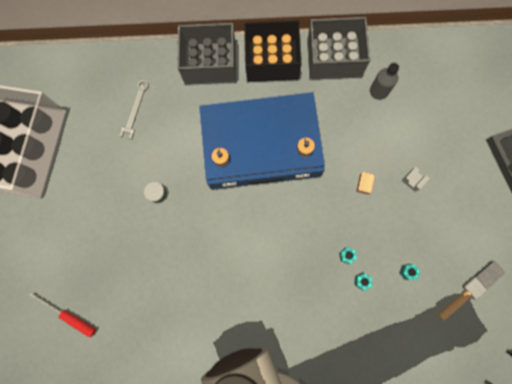

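```bash
python3 -c "
from station import bot
print(bot.close_job())"
```

```text
the job is handed in; nothing more can be done
None
```

The job is done and handed in at about 42 s. The hand-in reports no verdict, so the outcome below rests on my own checks.

- **Parts:** There was one black coupling on the bench, and it went into the left bay. Both grooved pulleys went into the right bay. The picture just before the push showed all three parts lying in their bays. The three turquoise couplings, the tin, the V-block and the wooden block are where they were at the start.
- **Drawer:** I pushed it until it came to a hard stop. The force jumped from about 3 N to 15–17 N with no further travel. Later pictures show the front flush against the cabinet, before and after the nuts were turned.
- **Nuts:** Only then did I turn both clockwise until they stopped, after about 4.4 rad for the left and 4.6 rad for the right. The wrist moment rose from about 0.07–0.15 N m to 0.87 N m and 1.2 N m. Both stopped at the same height, and their index marks now point the same way.

Two readings were off:

- **Opening:** The gripper opening read slightly low on round parts: 51.3 mm on the 54 mm pulleys and 38.9 mm on the 40 mm nuts.
- **Tilt:** The tool drifted to a tilt of about 0.05 rad during the run.

Neither seemed to affect the result.

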